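# Hand-over chute with a one-way flap

### The arm

A 6-joint arm with a two-finger parallel gripper is mounted at the origin on a cart in front of the work surface, level with it; the furniture and walls round the work are solid. World frame = base frame: x ahead of the robot, y to its left, z up, the work surface at z = 0. Lengths are in m, angles in rad, forces in N, time in s.
With the tool pointing down it reaches from about 0.3 to 0.75 m from the base axis. Payload 8.5 kg.
Tool frame: the origin (TCP) lies at the very end of the fingers, on their centre line; the grasp point (between the pads) lies robot.pinch_z behind it (robot.pinch_z is the distance from the TCP to the grasp point, in m); z points along the fingers, y is the line along which they close (so a half turn about z gives the same grasp; the last joint's range is limited). The gripper opens to 85 mm and grips with 20 to 120 N. Pads are 22 mm wide; open, the fingers measure 114 mm over their backs; the gripper's body (76 mm by 85 mm) begins 54 mm behind the grasp point. The pads swing forward as they close: fully open they stand 13 mm farther back than shut.
Start: joints at [1.08, 0.381, 1.297, -0, 1.464, -0.215], TCP at [0.15, 0.529, 0.207] pointing down, gripper open.
Joint ranges: [-3.11, 3.11], [-0.89, 2.33], [0.22, 2.48], [-1.42, 4.56], [0.17, 2.85], [-2.88, 2.88]. Speed limits (rad/s): [2.39, 2.39, 3.14, 3.14, 3.14, 3.14].

### API

Orientations are given as a unit quaternion [x, y, z, w].
In Python, from plant import robot gives the robot as it stands.
- The arm moves only by the tool arm_command, never from a script. Its argument "commands" is a list of rows, each an object of numbers: "ax", "ay", "az": the turn, a rotation vector about the tool's x, y, z in rad; "tx", "ty", "tz": the shift along the tool's x, y, z in mm; "grip": the finger opening in mm, from 0 to 85.4. In form: [{"ax": .., "ay": .., "az": .., "tx": .., "ty": .., "tz": .., "grip": ..}, ...]. A call has 1 to 12 rows; each row shifts and turns the commanded pose from where the row before left it, along the tool's axes as they then stand; what a row does not reach is not made up. A row lasts 1/12 s, in which the tool goes at most 41.7 mm and 7.16 degrees, less where a joint would pass 70% of its speed; a pose out of reach is approached as far as the arm can. A call with a gripper value outside its range is refused whole. The fingers move at their own pace and stop on an object; the grip force is fixed at half the most. Time passes only in rows, so rows that do not move let the fingers close. It gives the time, the measured TCP pose, the force and the opening at its end, in the units of the state.
- robot.get_obs(): the state, without advancing time (a new reading comes with each control period).
- robot.read_camera(name): name is "scene" or "side" or "wrist"; returns the picture (480x640x3 uint8, blue, green, red); there is no depth.
- robot.calibration(name): a dict with "fx", "fy", "cx", "cy" (pixels), "eye" and "attitude" of the camera in the world. Camera axes: x right, y down, z forward; pixel columns grow to the right and rows downward; lengths in m; the calibration is good to about 2 mm. A picture is of the moment at which its call begins: read the wrist's pose just before it. calibration takes no time and is no camera call; for the wrist camera it gives the pose at the moment of the call.
- robot.finish_job(): hands the job in, once; it reports no verdict.
The state is a dict: "t": time; "joint_pos": joint angles; "joint_vel": joint speeds; "tau": joint torques, N m; "position": TCP position; "tool_rot": TCP orientation; "force": force on the tool from outside, world axes, zero at the start; "moment": the same for the moment, N m; "finger_gap": opening from 0.0 (shut) to 1.0 (fully open).
Only numpy, scipy, OpenCV 4.12 (cv2) and the standard library are available. Lean on these libraries where they do the work, as an engineer would, in place of code of your own. Each camera call takes 0.05 s, during which the arm holds its last target. There are 200 camera calls.

### The job

Lay the little wooden box flat in the open mouth of the hand-over chute, lengthways between the guides and in front of the one-way flap, then push it in over the flap against the spring buffer until the flap has sprung fully up behind it and keeps it from coming back. Push gently, by feel - the gate is not always clamped at the same spot, so stop as soon as the buffer resists firmly and never ram the box against the chute or the buffer's end - leave the other things on the bench alone, and take the gripper away.

Things in the scene. Friction and masses are not known exactly. Their poses are not given: they have to be found in the camera images.
- wooden_box: The closed little wooden box with a small brass clasp, 44 mm wide (its x, from -21 to +23), 90 mm long (its y, from -45 to +45), 34 mm high, about 0.25 kg (0.2 to 0.33). Origin: centre of its underside, z up. Either end may lead into the chute. It is best gripped across the 44 mm width.
- chute: Metal hand-over chute fixed to the bench, 304 mm long (its x, the way boxes are pushed, open mouth at x = -150 mm), 84 wide. Origin on the bench top, middle line; z up. Floor: two runners, tops at z = 12 mm, 26 mm slot between. Low guides, tops at z = 18 mm, 52 mm apart inside, flared at the mouth. Box or gripper may not press it with over 30 N (all contact forces added up, downward too; about 15 N of push). Sliding takes 0.5 to 3 N.
- mouth_rest (a point): Point on the middle line of the chute's floor (chute x = -85 mm, z = 12 mm) where the middle of a box can be laid, clear of the flap. It is open above. The box lies with its 90 mm length along the chute; its middle may be 20 mm nearer the mouth or 10 mm farther in.
- gate_zone (a point): Chute x = 0, floor height. The flap and, in the tunnel, a spring buffer sit on one carriage bar clamped at a setting c that differs each time and is not measured (0 to 30 mm). The flap's hinge is at chute x = -28 + c, its free edge at c (c + 4 while flat), the buffer's face at 89 + c. A caught box has its middle at x = 45 + c to 50 + c mm. A pusher with its lowest point at z = 28 mm or more passes over the flap.
- tunnel_entry (a point): Chute x = 53 mm, floor height: start of the tunnel (clear roof, underside z = 47 mm, top 51). In it the buffer yields from 1 N, gaining 0.3 N a mm. Pressed in 5 to 6 mm (4 to 7 N at the pusher, friction included) the flap springs up behind the box; at 12 mm the buffer bottoms out and force rises steeply. Stop at a push of 9 to 10 N. Let go, it drives the box back against the flap.
- flap (a joint): Angle (rad) of the steel one-way flap, 32 x 24 mm, hinged at its mouth-side edge in the slot of the chute's floor: 0 = sprung fully up as a 30 degree ramp, free edge (tunnel side) 13 mm above the runners; about 0.44 = pressed down level by a box over it. A light spring (about 1 N at the edge) lifts it. It yields only to a box from the mouth.
- carton: Bystander: small pale carton lying on the bench, 40 x 60 x 22 mm. Origin: centre of its underside.
- drill_block: Bystander: drilled steel block, 38 x 48 x 20 mm. Origin: underside.
- glue_stick: Bystander: upright glue stick, 28 mm across, 92 mm high. Origin: centre of its underside.
There are look-alikes about, which are no part of the job. Leave any purple or turquoise look-alike of the wooden_box alone.

How it is judged:
By the outcome, as a careful person would: the job done as asked, in the order asked, and still so for the second after the job is handed in, with the robot touching nothing.
It also fails if it takes over 72 s, if anything falls off the work surface, if the arm or the gripper's body presses on something with over 40 N, if the wrist force passes 120 N, or if a joint passes its speed limit or range.

## Working session

There is one attempt and no reset: what is moved stays moved. The work goes in short steps, Python scripts to look and compute and a tool call to move; the robot and the scene stay as the last step left them, time stands still between calls to the robot, and variables do not carry over. Pictures are saved under pics/ and viewed, on a budget of 10 in all, crops included, one or two more only if the job needs it, and the job is handed in when it is done.

Besides the shell and the picture viewer there is one more tool, called after "Request:" in YAML: its name, and indented under it one key for each argument. arm_command: Moves the arm, as the interface text tells. Its arguments: {"type":"object","properties":{"commands":{"type":"array","items":{"type":"object","properties":{"ax":{"type":"number"},"ay":{"type":"number"},"az":{"type":"number"},"tx":{"type":"number"},"ty":{"type":"number"},"tz":{"type":"number"},"grip":{"type":"number"}}}}},"required":["commands"]}

```bash
ls; mkdir -p pics
cat > h.py <<'E'
import numpy as np, cv2
from scipy.spatial.transform import Rotation as R
from plant import robot
def att(c):
    a=np.array(c["attitude"],float)
    return a if a.shape==(3,3) else R.from_quat(a).as_matrix()
def ray(c,u,v,z):
    d=att(c)@np.array([(u-c["cx"])/c["fx"],(v-c["cy"])/c["fy"],1]); e=np.array(c["eye"])
    return e+d*(z-e[2])/d[2]
def proj(c,p):
    q=att(c).T@(np.array(p)-np.array(c["eye"])); return q[0]/q[2]*c["fx"]+c["cx"],q[1]/q[2]*c["fy"]+c["cy"]
def snap(name,f):
    c=robot.calibration(name); im=robot.read_camera(name); cv2.imwrite("pics/"+f,im); return c,im
E
python3 - <<'E'
from h import *
o=robot.get_obs(); print(o["t"],o["position"],o["tool_rot"],o["force"],robot.pinch_z)
for n in("scene","side","wrist"):
    c,im=snap(n,n+"0.png"); print(n,c)
E
```

```text
pics
0.0 [0.14961081 0.52892623 0.20589999] [ 1.37468799e-01  9.90505826e-01 -6.90184011e-04 -2.47456555e-04] [-0.00419357  0.44319879  0.24152021] 0.0187
scene {'fx': 434.6613407578518, 'fy': 434.6613407578518, 'cx': 319.3562815734954, 'cy': 236.84363387968682, 'eye': array([ 0.12468279, -0.2719958 ,  0.69128917]), 'attitude': array([ 0.82361852, -0.45338333,  0.17023346, -0.29515532])}
side {'fx': 487.56587240486385, 'fy': 487.56587240486385, 'cx': 325.12516014756716, 'cy': 238.91491825248255, 'eye': array([0.55924706, 0.84503258, 0.51540939]), 'attitude': array([-0.00898495,  0.86973763, -0.49314308,  0.01690079])}
wrist {'fx': 394.3184598934368, 'fy': 394.3184598934368, 'cx': 323.7955077495444, 'cy': 245.42562320764316, 'eye': array([0.0671589 , 0.55207069, 0.37264386]), 'attitude': array([0.78667776, 0.5942506 , 0.10026959, 0.13397882])}
```

View pics/scene0.png

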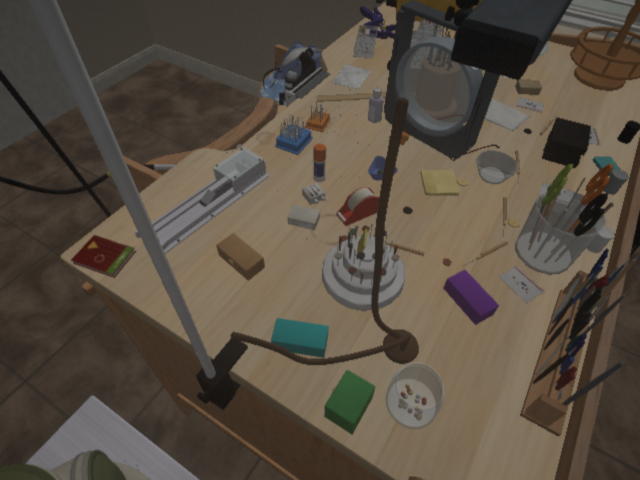

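View pics/side0.png

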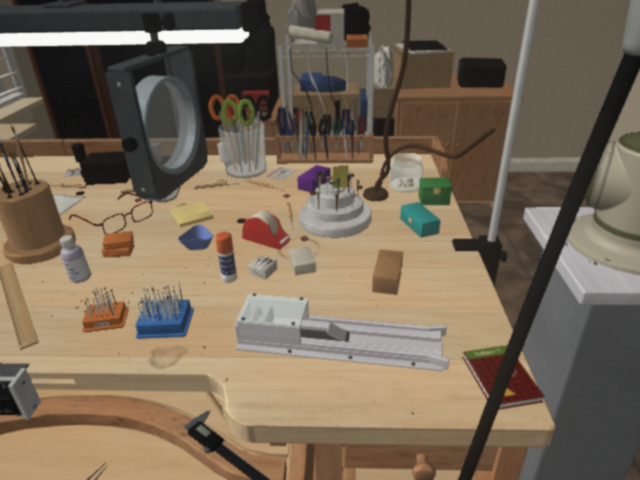

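The scene view shows the brown box at (240,255) and the chute running from its mouth near (165,235) to the tunnel near (245,170). The side view shows the box at (388,271), the chute mouth near (445,350) and the tunnel near (270,320).

Run:
```python
from h import *
C={n:robot.calibration(n) for n in("scene","side")}
im={n:cv2.imread(f"pics/{n}0.png") for n in C}
for n,w in(("scene",(205,225,275,285)),("side",(360,240,415,300))):
    x0,y0,x1,y1=w; a=cv2.cvtColor(im[n][y0:y1,x0:x1],cv2.COLOR_BGR2HSV)
    # brown darker than bench
    m=((a[...,2]<150)&(a[...,1]>80)).astype(np.uint8)*255
    k=max(cv2.findContours(m,0,2)[0],key=cv2.contourArea)
    h=cv2.approxPolyDP(cv2.convexHull(k),2.5,True)[:,0]+[x0,y0]
    print(n,cv2.contourArea(k),[(tuple(map(int,p)),ray(C[n],*p,.034)[:2].round(3).tolist(),ray(C[n],*p,0)[:2].round(3).tolist()) for p in h])
for n,u,v,z in(("side",445,330,.018),("side",441,367,.018),("side",237,342,.018),("scene",140,233,.018),("scene",268,176,.018)):
    print(n,u,v,ray(C[n],u,v,z).round(3))
a=cv2.resize(im["scene"][140:285,130:290],None,fx=3.6,fy=3.6,interpolation=2)
b=cv2.resize(im["side"][235:385,225:465],None,fx=3.3,fy=3.3,interpolation=2)
cv2.imwrite("pics/c1.png",b); cv2.imwrite("pics/c2.png",a)
```

```text
scene 1816.0 [((267, 257), [0.498, 0.069], [0.518, 0.087]), ((264, 267), [0.476, 0.06], [0.495, 0.077]), ((246, 282), [0.432, 0.067], [0.448, 0.085]), ((208, 277), [0.404, 0.132], [0.418, 0.153]), ((205, 268), [0.416, 0.15], [0.431, 0.172]), ((205, 251), [0.446, 0.177], [0.463, 0.2]), ((226, 231), [0.507, 0.176], [0.526, 0.199]), ((236, 232), [0.515, 0.158], [0.535, 0.18])]
side 1021.5 [((380, 250), [0.492, 0.08], [0.488, 0.026]), ((402, 252), [0.453, 0.087], [0.445, 0.034]), ((396, 294), [0.475, 0.213], [0.469, 0.169]), ((372, 290), [0.513, 0.203], [0.51, 0.158])]
side 445 330 [0.407 0.281 0.018]
side 441 367 [0.426 0.356 0.018]
side 237 342 [0.717 0.31  0.018]
scene 140 233 [0.418 0.329 0.018]
scene 268 176 [0.695 0.213 0.018]
```

View pics/c1.png

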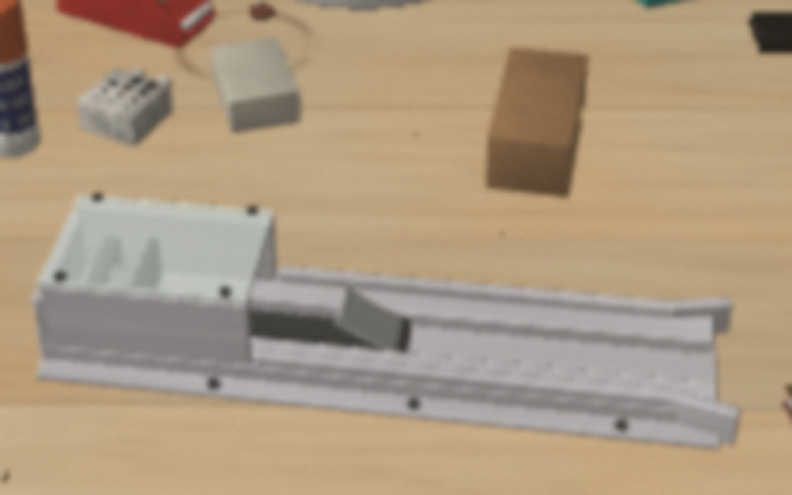

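View pics/wrist0.png

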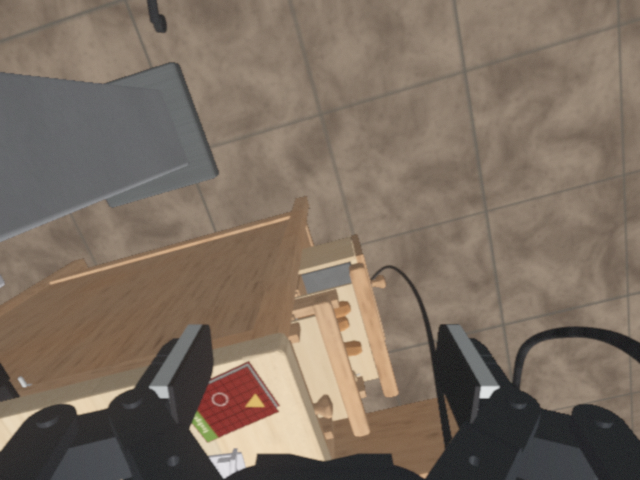

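The side crop gives clear features for the box and chute: box top corners at crop (512,48), (588,55), (578,~140) and (490,~133), the tunnel roof corners, and the flap at (345,290)-(410,350).

Run:
```python
from h import *
c=robot.calibration("side")
P=dict(boxtop_fl=(512,48,.034),boxtop_fr=(588,55,.034),boxbot_nl=(487,187,0),boxbot_nr=(570,195,0),
 run_far=(715,320,.012),run_near=(717,400,.012),fl_mouth=(718,447,0),fl_end=(40,377,0),
 roof_a=(80,198,.051),roof_b=(273,212,.051),roof_c=(248,297,.051),roof_d=(38,290,.051),guide_far_t=(275,268,.018),guide_far_m=(680,302,.018),guide_near_t=(255,362,.018),guide_near_m=(665,402,.018),flapedge_far=(347,288,.025),flapedge_near=(338,322,.025),hinge=(408,350,.012),h2=(410,318,.012),glue=(15,150,0),carton=(262,100,.022))
for k,(u,v,z) in P.items():
    q=ray(c,u/3.3+225,v/3.3+235,z); print(k,q[:2].round(4))
```

```text
boxtop_fl [0.4921 0.0789]
boxtop_fr [0.4505 0.0862]
boxbot_nl [0.5093 0.1624]
boxbot_nr [0.4664 0.1691]
run_far [0.4113 0.2785]
run_near [0.4192 0.3296]
fl_mouth [0.4202 0.3453]
fl_end [0.7196 0.3062]
roof_a [0.7072 0.2396]
roof_b [0.6148 0.2497]
roof_c [0.622  0.3094]
roof_d [0.7148 0.3056]
guide_far_t [0.6151 0.2505]
guide_far_m [0.4269 0.2731]
guide_near_t [0.62   0.3146]
guide_near_m [0.4431 0.3372]
flapedge_far [0.5802 0.2728]
flapedge_near [0.5837 0.296 ]
hinge [0.5522 0.2998]
h2 [0.5511 0.2784]
glue [0.7666 0.1301]
carton [0.6306 0.1134]
```

View pics/c2.png

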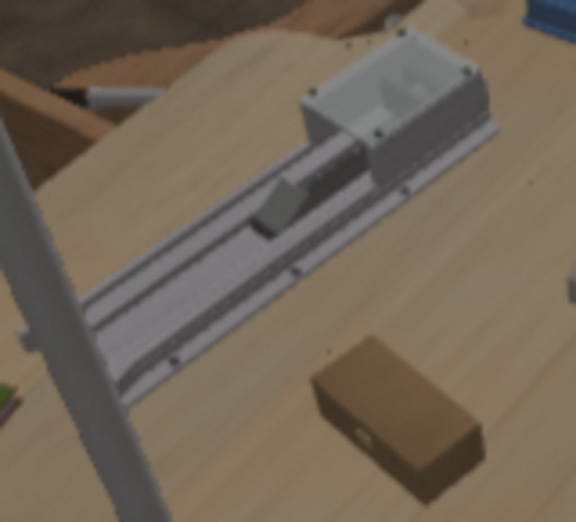

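The scene crop shows the box's top corners clearly, with the brass clasp on the side facing the robot, and the flap up. I'll triangulate the lamp pole and cross-check the box.

Run:
```python
from h import *
C={n:robot.calibration(n) for n in("scene","side")}
for u,v in((372,337),(313,380),(425,470),(483,430)):
    print(ray(C["scene"],u/3.6+130,v/3.6+140,.034)[:2].round(4))
def plane(c,a,b):
    f=lambda p:att(c)@np.array([(p[0]-c["cx"])/c["fx"],(p[1]-c["cy"])/c["fy"],1])
    n=np.cross(f(a),f(b)); n/=np.linalg.norm(n); return n,n@c["eye"]
n1,d1=plane(C["scene"],(211,375),(47,0)); n2,d2=plane(C["side"],(494,240),(534,0))
for z in(0,.2,.4,.6,.8): print("pole",z,np.linalg.solve([n1[:2],n2[:2]],[d1-n1[2]*z,d2-n2[2]*z]).round(3))
print("clamp",ray(C["side"],480,245,0).round(3),ray(C["scene"],225,355,0).round(3))
```

```text
[0.5091 0.1595]
[0.4686 0.1668]
[0.4542 0.0798]
[0.4907 0.0701]
pole 0 [ 0.251 -0.024]
pole 0.2 [ 0.257 -0.014]
pole 0.4 [ 0.264 -0.003]
pole 0.6 [0.27  0.007]
pole 0.8 [0.277 0.017]
clamp [0.288 0.008 0.   ] [0.313 0.023 0.   ]
```

Request:
arm_command:
  commands:
    - {"tx": -30, "ty": -20}
    - {"tx": -30, "ty": -20}
    - {"tx": -30, "ty": -20}
    - {"tx": -30, "ty": -20}
    - {"tx": -30, "ty": -20}
    - {"tx": -30, "ty": -20}
    - {"tx": -30, "ty": -20}
    - {"tx": -30, "ty": -20}
    - {"tx": -30, "ty": -20}
    - {"tx": -30, "ty": -20}
    - {"az": 0.0}
    - {"az": 0.0}

```text
invalid input at $.commands[0]: expected keys ax, ay, az, tx, ty, tz, grip
```

Request:
arm_command:
  commands:
    - {"az": 0.12}
    - {"az": 0.12}
    - {"az": 0.12}
    - {"az": 0.12}
    - {"az": 0.12}
    - {"az": 0.12}
    - {"az": 0.12}
    - {"az": 0.12}
    - {"az": 0.12}
    - {"az": 0.12}
    - {"az": 0.12}
    - {"az": 0.12}

```text
invalid input at $.commands[0]: expected keys ax, ay, az, tx, ty, tz, grip
```

Run:
```python
from h import *
c,im=snap("wrist","w1.png"); o=robot.get_obs(); print(o["t"],o["position"],R.from_quat(o["tool_rot"]).as_matrix().round(4).tolist(),o["joint_pos"],o["force"])
c2,im2=snap("side","s1.png")
print([np.round(proj(c,(.48+a,.1215+b,.034))) for a,b in((0,0),(.03,.04),(-.03,-.04))])
cv2.imwrite("pics/w1s.png",np.vstack([cv2.resize(im,(400,300)),cv2.resize(im2,(400,300))]))
```

```text
0.2 [0.14967078 0.52905003 0.20617154] [[-0.9622, 0.2723, -0.0004], [0.2723, 0.9622, -0.0007], [0.0002, -0.0008, -1.0]] [ 1.07971169e+00  3.80952838e-01  1.29787786e+00  2.78896720e-05
  1.46359596e+00 -2.15305240e-01] [ 0.11235931  0.40377713 -0.21707413]
[array([ 82., 546.]), array([122., 556.]), array([ 41., 536.])]
```

View pics/w1s.png

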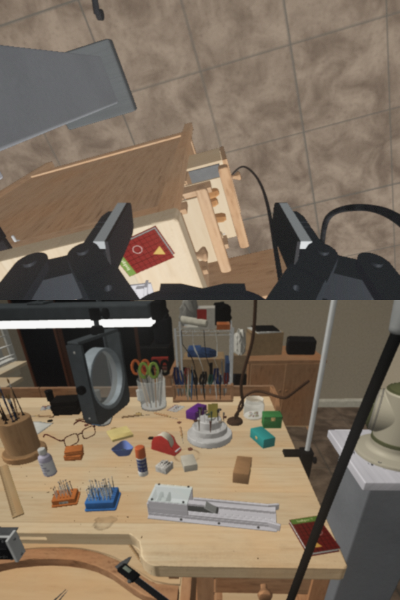

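The commands were refused because every key is required, so the arm hasn't moved. I'll resend them with all keys.

Request:
arm_command:
  commands:
    - {"ax": 0, "ay": 0, "az": 0, "tx": -30, "ty": -20, "tz": 0, "grip": 85}
    - {"ax": 0, "ay": 0, "az": 0, "tx": -30, "ty": -20, "tz": 0, "grip": 85}
    - {"ax": 0, "ay": 0, "az": 0, "tx": -30, "ty": -20, "tz": 0, "grip": 85}
    - {"ax": 0, "ay": 0, "az": 0, "tx": -30, "ty": -20, "tz": 0, "grip": 85}
    - {"ax": 0, "ay": 0, "az": 0, "tx": -30, "ty": -20, "tz": 0, "grip": 85}
    - {"ax": 0, "ay": 0, "az": 0, "tx": -30, "ty": -20, "tz": 0, "grip": 85}
    - {"ax": 0, "ay": 0, "az": 0, "tx": -30, "ty": -20, "tz": 0, "grip": 85}
    - {"ax": 0, "ay": 0, "az": 0, "tx": -30, "ty": -20, "tz": 0, "grip": 85}
    - {"ax": 0, "ay": 0, "az": 0, "tx": -30, "ty": -20, "tz": 0, "grip": 85}
    - {"ax": 0, "ay": 0, "az": 0, "tx": -30, "ty": -20, "tz": 0, "grip": 85}
    - {"ax": 0, "ay": 0, "az": 0, "tx": -20, "ty": -10, "tz": 0, "grip": 85}
    - {"ax": 0, "ay": 0, "az": 0, "tx": 0, "ty": 0, "tz": 0, "grip": 85}

```text
t: 1.25
position: [0.4032, 0.2373, 0.2063]
tool_rot: [0.14, 0.99, -0.0, 0.0]
force: [0.4, 0.7, 0.1]
finger_gap: 0.993
```

Request:
arm_command:
  commands:
    - {"ax": 0, "ay": 0, "az": 0.12, "tx": 0, "ty": 0, "tz": 0, "grip": 85}
    - {"ax": 0, "ay": 0, "az": 0.12, "tx": 0, "ty": 0, "tz": 0, "grip": 85}
    - {"ax": 0, "ay": 0, "az": 0.12, "tx": 0, "ty": 0, "tz": 0, "grip": 85}
    - {"ax": 0, "ay": 0, "az": 0.12, "tx": 0, "ty": 0, "tz": 0, "grip": 85}
    - {"ax": 0, "ay": 0, "az": 0.12, "tx": 0, "ty": 0, "tz": 0, "grip": 85}
    - {"ax": 0, "ay": 0, "az": 0.12, "tx": 0, "ty": 0, "tz": 0, "grip": 85}
    - {"ax": 0, "ay": 0, "az": 0.12, "tx": 0, "ty": 0, "tz": 0, "grip": 85}
    - {"ax": 0, "ay": 0, "az": 0.12, "tx": 0, "ty": 0, "tz": 0, "grip": 85}
    - {"ax": 0, "ay": 0, "az": 0.12, "tx": 0, "ty": 0, "tz": 0, "grip": 85}
    - {"ax": 0, "ay": 0, "az": 0.12, "tx": 0, "ty": 0, "tz": 0, "grip": 85}
    - {"ax": 0, "ay": 0, "az": 0.12, "tx": 0, "ty": 0, "tz": 0, "grip": 85}
    - {"ax": 0, "ay": 0, "az": 0.12, "tx": 0, "ty": 0, "tz": 0, "grip": 85}

```text
t: 2.25
position: [0.4, 0.2404, 0.2065]
tool_rot: [0.758, 0.652, -0.0, -0.0]
force: [-0.4, -0.1, 0.3]
finger_gap: 0.997
```

Run:
```python
from h import *
c,im=snap("wrist","w2.png"); o=robot.get_obs(); print(o["t"],o["position"],R.from_quat(o["tool_rot"]).as_matrix().round(4).tolist(),o["joint_pos"],o["force"])
c2,im2=snap("side","s2.png"); print(c)
print([np.round(proj(c,(.48+a,.1215+b,.034))) for a,b in((0,0),(.03,.04),(-.03,-.04))])
cv2.imwrite("pics/w2s.png",np.vstack([cv2.resize(im,(400,300)),cv2.resize(im2,(400,300))]))
```

```text
2.3 [0.40005059 0.24035584 0.20647835] [[0.1569, 0.9876, -0.0003], [0.9876, -0.1569, 0.0], [-0.0, -0.0003, -1.0]] [2.86437323e-01 2.34554876e-01 1.51494175e+00 1.22460574e-04
 1.39235243e+00 4.43976049e-01] [-0.21155547  0.06008651  0.73112349]
{'fx': 394.3184598934368, 'fy': 394.3184598934368, 'cx': 323.7955077495444, 'cy': 245.42562320764316, 'eye': array([0.41194327, 0.32412618, 0.37312642]), 'attitude': array([ 0.98312187, -0.07486803, -0.01208385,  0.16649369])}
[array([424., 315.]), array([453., 273.]), array([397., 354.])]
```

View pics/w2s.png

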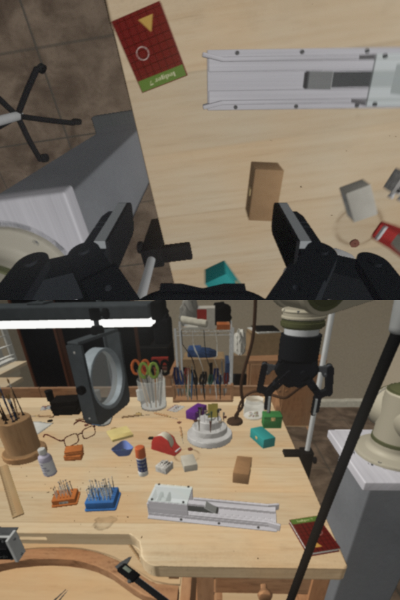

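The wrist view (half scale) shows the box at (265,190), standing left-right across the tool, and the chute above it. The side view shows the gripper hovering near the box with the pole behind it. The arm has a lateral offset of about 0.117 m, so I'll check its clearance to the pole from the scene camera.

Run:
```python
from h import *
c2,im2=snap("scene","sc3.png")
c,im=snap("wrist","w3.png")
a=cv2.cvtColor(im[250:370,380:470],cv2.COLOR_BGR2HSV)
print(a[30,50],a[5,5],a[85,50],a[60,10])
m=((a[...,1]>100)&(a[...,2]<165)).astype(np.uint8)*255
k=max(cv2.findContours(m,0,2)[0],key=cv2.contourArea); k=k+np.array([380,250])
h=cv2.approxPolyDP(cv2.convexHull(k),3,True)[:,0]
print(cv2.contourArea(k))
for p in h: print(p,ray(c,*map(float,p),.034)[:2].round(4),ray(c,*map(float,p),0)[:2].round(4))
# chute: project predicted corners
O=np.array([.5626,.2844]);t=-.126;ex=np.array([np.cos(t),np.sin(t)]);ey=np.array([-ex[1],ex[0]])
for x,y,z in((-150,42,0),(-150,-42,0),(154,42,0),(53,-33,.051),(53,33,.051),(-28+18,12,.012),(-28+18,-12,.012)):
    q=O+ex*x/1e3+ey*y/1e3; print((x,y,z),np.round(proj(c,(*q,z))))
v=np.vstack([im2[:480], np.zeros((0,640,3),np.uint8)]); 
w=cv2.resize(im[80:240,310:640],(640,310),interpolation=2)
cv2.imwrite("pics/v3.png",cv2.resize(np.vstack([v,w]),(486,600)))
```

```text
[ 16 100 132] [ 18  72 169] [ 16 103 124] [ 18  70 168]
3700.0
[403 260] [0.4652 0.1825] [0.4706 0.1683]
[440 261] [0.499  0.1766] [0.5078 0.1619]
[449 269] [0.5069 0.1674] [0.5165 0.1517]
[451 280] [0.5083 0.1559] [0.5181 0.139 ]
[436 352] [0.4904 0.0785] [0.4984 0.0539]
[398 349] [0.4529 0.0875] [0.4571 0.0638]
[394 330] [0.4508 0.1099] [0.4547 0.0884]
(-150, 42, 0) [329.  82.]
(-150, -42, 0) [330. 178.]
(154, 42, 0) [677.  75.]
(53, -33, 0.051) [580. 173.]
(53, 33, 0.051) [597.  86.]
(-10, 12, 0.012) [490. 115.]
(-10, -12, 0.012) [487. 144.]
```

View pics/v3.png

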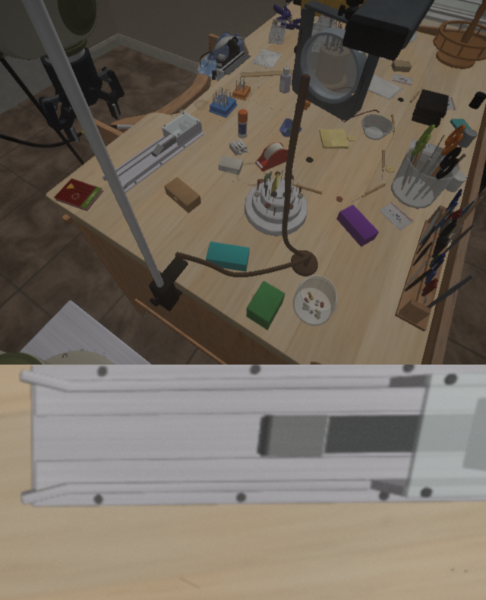

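The scene view shows the arm left of the pole with room to spare. The wrist crop confirms the chute estimate within 2 mm and puts the hinge at c ≈ 18. I'll go halfway towards the box and check clearance.

Request:
arm_command:
  commands:
    - {"ax": 0, "ay": 0, "az": 0.035, "tx": 0, "ty": 0, "tz": 0, "grip": 85}
    - {"ax": 0, "ay": 0, "az": 0, "tx": 0, "ty": 25, "tz": 0, "grip": 85}
    - {"ax": 0, "ay": 0, "az": 0, "tx": 0, "ty": 25, "tz": 0, "grip": 85}
    - {"ax": 0, "ay": 0, "az": 0, "tx": 0, "ty": 25, "tz": 0, "grip": 85}
    - {"ax": 0, "ay": 0, "az": 0, "tx": 0, "ty": 25, "tz": 0, "grip": 85}
    - {"ax": 0, "ay": 0, "az": 0, "tx": -15, "ty": 0, "tz": 0, "grip": 85}
    - {"ax": 0, "ay": 0, "az": 0, "tx": -15, "ty": 0, "tz": 0, "grip": 85}
    - {"ax": 0, "ay": 0, "az": 0, "tx": -10, "ty": 0, "tz": 0, "grip": 85}
    - {"ax": 0, "ay": 0, "az": 0, "tx": -5, "ty": 0, "tz": 0, "grip": 85}
    - {"ax": 0, "ay": 0, "az": 0, "tx": 0, "ty": 0, "tz": 0, "grip": 85}

```text
t: 3.28
position: [0.4906, 0.1773, 0.2068]
tool_rot: [0.768, 0.641, 0.0, 0.0]
force: [0.6, -0.4, 0.2]
finger_gap: 0.995
```

Run:
```python
from h import *
o=robot.get_obs(); print(o["t"],o["position"],R.from_quat(o["tool_rot"]).as_matrix().round(4)[:2].tolist(),o["joint_pos"],o["force"])
c2,im2=snap("scene","sc4.png"); c3,im3=snap("side","s4.png"); c,im=snap("wrist","w4.png")
top=np.hstack([im2[:400,:330],im3[:400,330:]]) 
cv2.imwrite("pics/v4.png",np.vstack([top, cv2.resize(im,(0,0),fx=.4,fy=.4)[:, :].copy() if 0 else np.hstack([cv2.resize(im,(266,200)),np.zeros((200,374,3),np.uint8)])]))
```

```text
3.2833 [0.49061105 0.17727572 0.20675922] [[0.1786, 0.9839, 0.0002], [0.9839, -0.1786, 0.0]] [1.19541403e-01 3.30592267e-01 1.37454451e+00 6.55377099e-06
 1.43623295e+00 2.99103507e-01] [ 0.56255905 -0.42346251  0.2261365 ]
```

View pics/v4.png

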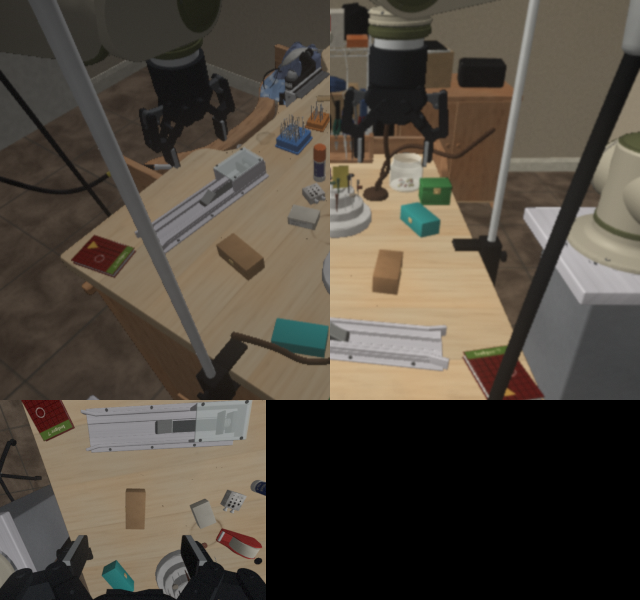

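The arm stays on the far side of the pole: in the scene view the forearm runs behind it, and my offset geometry leaves several centimetres. The box sits centred below the fingers, at wrist (325,262), so I'll descend and grasp.

Request:
arm_command:
  commands:
    - {"ax": 0, "ay": 0, "az": 0, "tx": -10, "ty": 0, "tz": 0, "grip": 85}
    - {"ax": 0, "ay": 0, "az": 0, "tx": -10, "ty": 0, "tz": 0, "grip": 85}
    - {"ax": 0, "ay": 0, "az": 0, "tx": -10, "ty": 0, "tz": 0, "grip": 85}
    - {"ax": 0, "ay": 0, "az": 0, "tx": -10, "ty": 0, "tz": 0, "grip": 85}
    - {"ax": 0, "ay": 0, "az": 0, "tx": 0, "ty": 0, "tz": 20, "grip": 85}
    - {"ax": 0, "ay": 0, "az": 0, "tx": 0, "ty": 0, "tz": 25, "grip": 85}
    - {"ax": 0, "ay": 0, "az": 0, "tx": 0, "ty": 0, "tz": 25, "grip": 85}
    - {"ax": 0, "ay": 0, "az": 0, "tx": 0, "ty": 0, "tz": 25, "grip": 85}
    - {"ax": 0, "ay": 0, "az": 0, "tx": 0, "ty": 0, "tz": 20, "grip": 85}
    - {"ax": 0, "ay": 0, "az": 0, "tx": 0, "ty": 0, "tz": 10, "grip": 85}
    - {"ax": 0, "ay": 0, "az": 0, "tx": 0, "ty": 0, "tz": 0, "grip": 85}

```text
t: 4.35
position: [0.4824, 0.1376, 0.0796]
tool_rot: [0.768, 0.64, -0.002, -0.001]
force: [-0.5, -0.6, -0.5]
finger_gap: 0.997
```

Run:
```python
from h import *
c,im=snap("wrist","w5.png"); o=robot.get_obs(); print(o["t"],o["position"],R.from_quat(o["tool_rot"]).as_matrix().round(4)[:2].tolist(),o["force"])
a=cv2.cvtColor(im,cv2.COLOR_BGR2HSV)
u,v=np.round(proj(c,(.481,.1235,.034))); print(u,v)
m=((a[...,1]>88)&(a[...,2]<165)&(a[...,0]<25)).astype(np.uint8)*255
m[:, :int(u)-110]=0; m[:,int(u)+110:]=0; m[:max(0,int(v)-200)]=0
m=cv2.morphologyEx(m,cv2.MORPH_OPEN,np.ones((5,5)))
k=max(cv2.findContours(m,0,2)[0],key=cv2.contourArea)
h=cv2.approxPolyDP(cv2.convexHull(k),4,True)[:,0]; print(cv2.contourArea(k))
for p in h: print(p,ray(c,*map(float,p),.034)[:2].round(4),ray(c,*map(float,p),0)[:2].round(4))
```

```text
4.4 [0.48322216 0.13774893 0.08099258] [[0.1797, 0.9837, -0.0019], [0.9837, -0.1797, -0.0001]] [-0.52326518  0.57997408  1.26437048]
327.0 285.0
10799.5
[361 199] [0.5084 0.1709] [0.5102 0.1629]
[368 212] [0.5111 0.163 ] [0.5133 0.1537]
[361 348] [0.4941 0.0769] [0.4936 0.0538]
[294 347] [0.4529 0.0851] [0.4458 0.0634]
[295 200] [0.4728 0.1769] [0.4688 0.1698]
```

Request:
arm_command:
  commands:
    - {"ax": 0, "ay": 0, "az": 0, "tx": 0, "ty": 0, "tz": 20, "grip": 85}
    - {"ax": 0, "ay": 0, "az": 0, "tx": 0, "ty": 0, "tz": 20, "grip": 85}
    - {"ax": 0, "ay": 0, "az": 0, "tx": 0, "ty": 0, "tz": 20, "grip": 85}
    - {"ax": 0, "ay": 0, "az": 0, "tx": 0, "ty": 0, "tz": 12, "grip": 85}
    - {"ax": 0, "ay": 0, "az": 0, "tx": 0, "ty": 0, "tz": 0, "grip": 85}
    - {"ax": 0, "ay": 0, "az": 0, "tx": 0, "ty": 0, "tz": 0, "grip": 36}
    - {"ax": 0, "ay": 0, "az": 0, "tx": 0, "ty": 0, "tz": 0, "grip": 36}
    - {"ax": 0, "ay": 0, "az": 0, "tx": 0, "ty": 0, "tz": 0, "grip": 36}
    - {"ax": 0, "ay": 0, "az": 0, "tx": 0, "ty": 0, "tz": 0, "grip": 36}
    - {"ax": 0, "ay": 0, "az": 0, "tx": 0, "ty": 0, "tz": 0, "grip": 36}
    - {"ax": 0, "ay": 0, "az": 0, "tx": 0, "ty": 0, "tz": 0, "grip": 36}
    - {"ax": 0, "ay": 0, "az": 0, "tx": 0, "ty": 0, "tz": 0, "grip": 36}

```text
t: 5.4
position: [0.4837, 0.1385, 0.0097]
tool_rot: [0.768, 0.641, 0.0, 0.0]
force: [-0.8, -0.6, -0.1]
finger_gap: 0.426
```

Request:
arm_command:
  commands:
    - {"ax": 0, "ay": 0, "az": 0, "tx": 0, "ty": 0, "tz": 0, "grip": 36}
    - {"ax": 0, "ay": 0, "az": 0, "tx": 0, "ty": 0, "tz": 0, "grip": 36}
    - {"ax": 0, "ay": 0, "az": 0, "tx": 0, "ty": 0, "tz": -10, "grip": 36}
    - {"ax": 0, "ay": 0, "az": 0, "tx": 0, "ty": 0, "tz": -10, "grip": 36}
    - {"ax": 0, "ay": 0, "az": 0, "tx": 0, "ty": 0, "tz": -20, "grip": 36}
    - {"ax": 0, "ay": 0, "az": 0, "tx": 0, "ty": 0, "tz": -20, "grip": 36}
    - {"ax": 0, "ay": 0, "az": 0, "tx": 0, "ty": 0, "tz": -20, "grip": 36}
    - {"ax": 0, "ay": 0, "az": 0, "tx": 0, "ty": 0, "tz": -10, "grip": 36}
    - {"ax": 0, "ay": 0, "az": 0, "tx": 0, "ty": 0, "tz": 0, "grip": 36}

```text
t: 6.15
position: [0.4847, 0.1386, 0.1016]
tool_rot: [0.768, 0.641, 0.002, 0.001]
force: [-0.1, 0.5, 0.2]
finger_gap: 0.427
```

Run:
```python
from h import *
c3,im3=snap("side","s6.png"); c,im=snap("wrist","w6.png"); o=robot.get_obs();print(o["force"],o["finger_gap"],o["position"])
cv2.imwrite("pics/v6.png",np.hstack([cv2.resize(im3[150:330,300:540],(400,300)),cv2.resize(im,(400,300))]))
```

```text
[-1.49307989 -0.4467327  -0.27054202] 0.4242703313132175 [0.48346365 0.13846523 0.09921664]
```

View pics/v6.png

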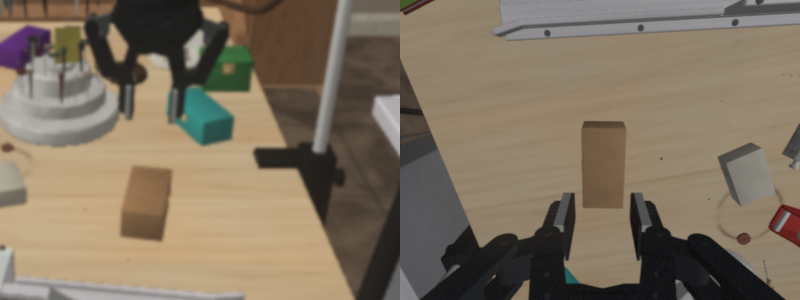

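The grasp missed: the box is still on the bench, and the fingers closed to 36 mm. I'll measure where the box and the finger tips really are.

Run:
```python
from h import *
c=robot.calibration("wrist"); o=robot.get_obs(); im=cv2.imread("pics/w6.png")
p=np.array(o["position"]);M=R.from_quat(o["tool_rot"]).as_matrix()
print("tcp px",proj(c,p),"pinch",proj(c,p-M[:,2]*.0187),"pads",[np.round(proj(c,p-M[:,2]*.006+M[:,1]*s)) for s in(-.018,.018)])
for n in("s0","s6"):pass
for f in("side0","s6"):
    s=cv2.imread(f"pics/{f}.png")[240:300,360:415]; a=cv2.cvtColor(s,cv2.COLOR_BGR2HSV)
    m=((a[...,2]<150)&(a[...,1]>80)).astype(np.uint8)*255
    k=max(cv2.findContours(m,0,2)[0],key=cv2.contourArea); print(f,cv2.minAreaRect(k))
a=cv2.cvtColor(im[150:345,420:520],cv2.COLOR_BGR2HSV)
m=((a[...,1]>88)&(a[...,2]<165)&(a[...,0]<25)).astype(np.uint8)*255
k=max(cv2.findContours(m,0,2)[0],key=cv2.contourArea)+np.array([420,150])
# note left-half view was at u=400.. -> full-res x=(x-400)*1.6
u0=int((605-400)*1.6); 
a=cv2.cvtColor(im[150:345,u0-60:u0+60],cv2.COLOR_BGR2HSV)
m=((a[...,1]>88)&(a[...,2]<165)&(a[...,0]<25)).astype(np.uint8)*255
k=max(cv2.findContours(m,0,2)[0],key=cv2.contourArea)+np.array([u0-60,150])
h=cv2.approxPolyDP(cv2.convexHull(k),4,True)[:,0]
for q in h: print(q,ray(c,*map(float,q),.034)[:2].round(4),ray(c,*map(float,q),0)[:2].round(4))
```

```text
tcp px (np.float64(325.26885374819614), np.float64(298.6668362550879)) pinch (np.float64(325.4877842132167), np.float64(318.7676237176002)) pads [array([286., 305.]), array([365., 305.])]
side0 ((27.43243408203125, 31.405406951904297), (26.63263702392578, 44.387725830078125), 9.462322235107422)
s6 ((27.31081199645996, 31.635135650634766), (26.468236923217773, 43.565731048583984), 9.462322235107422)Traceback (most recent call last):
  File "<stdin>", line 12, in <module>
ValueError: max() iterable argument is empty
```

The box hasn't moved. The real pad gap in the picture is about 50 mm, so the opening value isn't true to scale near there. I'll go down again and close with command 0, since the fingers stop on the object and the grip force is fixed.

Request:
arm_command:
  commands:
    - {"ax": 0, "ay": 0, "az": 0, "tx": 0, "ty": 0, "tz": 0, "grip": 85}
    - {"ax": 0, "ay": 0, "az": 0, "tx": 0, "ty": 0, "tz": 0, "grip": 85}
    - {"ax": 0, "ay": 0, "az": 0, "tx": 0, "ty": 0, "tz": 0, "grip": 85}
    - {"ax": 0, "ay": 0, "az": 0, "tx": 0, "ty": 0, "tz": 0, "grip": 85}
    - {"ax": 0, "ay": 0, "az": 0, "tx": 0, "ty": 0, "tz": 20, "grip": 85}
    - {"ax": 0, "ay": 0, "az": 0, "tx": 0, "ty": 0, "tz": 25, "grip": 85}
    - {"ax": 0, "ay": 0, "az": 0, "tx": 0, "ty": 0, "tz": 25, "grip": 85}
    - {"ax": 0, "ay": 0, "az": 0, "tx": 0, "ty": 0, "tz": 15, "grip": 85}
    - {"ax": 0, "ay": 0, "az": 0, "tx": 0, "ty": 0, "tz": 6, "grip": 85}
    - {"ax": 0, "ay": 0, "az": 0, "tx": 0, "ty": 0, "tz": 0, "grip": 0}
    - {"ax": 0, "ay": 0, "az": 0, "tx": 0, "ty": 0, "tz": 0, "grip": 0}
    - {"ax": 0, "ay": 0, "az": 0, "tx": 0, "ty": 0, "tz": 0, "grip": 0}

```text
t: 7.25
position: [0.4843, 0.1385, 0.0095]
tool_rot: [0.768, 0.641, 0.001, 0.001]
force: [-0.5, 0.1, 0.2]
finger_gap: 0.603
```

Request:
arm_command:
  commands:
    - {"ax": 0, "ay": 0, "az": 0, "tx": 0, "ty": 0, "tz": 0, "grip": 0}
    - {"ax": 0, "ay": 0, "az": 0, "tx": 0, "ty": 0, "tz": 0, "grip": 0}
    - {"ax": 0, "ay": 0, "az": 0, "tx": 0, "ty": 0, "tz": 0, "grip": 0}
    - {"ax": 0, "ay": 0, "az": 0, "tx": 0, "ty": 0, "tz": 0, "grip": 0}
    - {"ax": 0, "ay": 0, "az": 0, "tx": 0, "ty": 0, "tz": 0, "grip": 0}
    - {"ax": 0, "ay": 0, "az": 0, "tx": 0, "ty": 0, "tz": 0, "grip": 0}
    - {"ax": 0, "ay": 0, "az": 0, "tx": 0, "ty": 0, "tz": 0, "grip": 0}

```text
t: 7.83
position: [0.484, 0.1385, 0.0093]
tool_rot: [0.768, 0.641, 0.001, 0.0]
force: [-1.8, 0.5, 7.0]
finger_gap: 0.004
```

Request:
arm_command:
  commands:
    - {"ax": 0, "ay": 0, "az": 0, "tx": 0, "ty": 0, "tz": -10, "grip": 0}
    - {"ax": 0, "ay": 0, "az": 0, "tx": 0, "ty": 0, "tz": -10, "grip": 0}
    - {"ax": 0, "ay": 0, "az": 0, "tx": 0, "ty": 0, "tz": -20, "grip": 0}
    - {"ax": 0, "ay": 0, "az": 0, "tx": 0, "ty": 0, "tz": -20, "grip": 0}
    - {"ax": 0, "ay": 0, "az": 0, "tx": 0, "ty": 0, "tz": -20, "grip": 0}
    - {"ax": 0, "ay": 0, "az": 0, "tx": 0, "ty": 0, "tz": -20, "grip": 0}
    - {"ax": 0, "ay": 0, "az": 0, "tx": 0, "ty": 0, "tz": -20, "grip": 0}
    - {"ax": 0, "ay": 0, "az": 0, "tx": 0, "ty": 0, "tz": 0, "grip": 0}
    - {"ax": 0, "ay": 0, "az": 0, "tx": 0, "ty": 0, "tz": 0, "grip": 0}

```text
t: 8.58
position: [0.4839, 0.1385, 0.1291]
tool_rot: [0.768, 0.641, 0.001, 0.001]
force: [-0.3, -1.0, 0.3]
finger_gap: 0.001
```

The fingers shut completely, with an upward reading of 7 N at the end. I need to look at this.

Run:
```python
from h import *
c3,im3=snap("side","s7.png"); c,im=snap("wrist","w7.png"); o=robot.get_obs();print(o["force"],o["finger_gap"],o["position"])
print(proj(c,o["position"]),proj(c3,o["position"]),proj(c3,(.4815,.1237,.034)),proj(c,(.4815,.1237,.034)))
cv2.imwrite("pics/v7.png",np.hstack([cv2.resize(im3[120:330,300:460],(400,525)),cv2.resize(im[150:465,200:440],(400,525))]))
```

```text
[-0.27538887 -0.02458581 -0.5290988 ] 0.0031566335085626983 [0.48313519 0.13841387 0.12770166]
(np.float64(324.7385940186509), np.float64(298.33766796101145)) (np.float64(390.083287254913), np.float64(220.55299204172107)) (np.float64(387.79745180446037), np.float64(263.02247670277427)) (np.float64(325.7325385520367), np.float64(256.74657545785334))
```

View pics/v7.png

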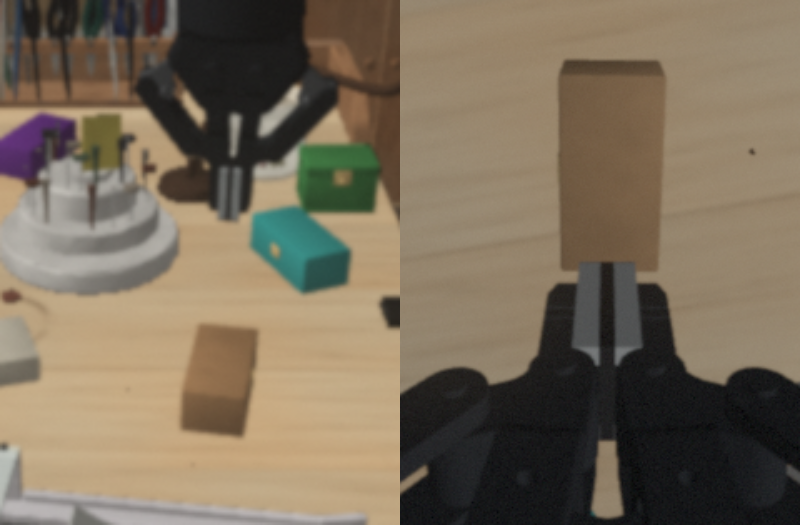

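The box is undisturbed. In the side picture the shut tips lie about 13 px above where the reported TCP should be, and in the wrist picture about 9 px lower. I'll triangulate the real tip.

Run:
```python
from h import *
from scipy.optimize import least_squares
o=robot.get_obs(); C={n:robot.calibration(n) for n in("side","wrist")}
obs={"side":(392,207),"wrist":(324,307)}
f=lambda p:np.concatenate([np.array(proj(C[n],p))-obs[n] for n in C])
r=least_squares(f,o["position"]); print(r.x,r.fun.round(1),o["position"])
p=np.array(o["position"])
for d in((0,0,.01),(0,0,.0187),(0,-.01,0)): print(d,[np.round(proj(C[n],p+d),1) for n in C])
```

```text
[0.48463471 0.15065952 0.15896945] [-1.3  0.  -0.3  0. ] [0.48313519 0.13841387 0.12770166]
(0, 0, 0.01) [array([390.4, 215.2]), array([325.3, 308.9])]
(0, 0, 0.0187) [array([390.6, 210.5]), array([325.4, 318.8])]
(0, -0.01, 0) [array([389.6, 217.7]), array([329. , 317.2])]
```

Allowing for the pads' camera-facing edge (11 mm towards both cameras), both views agree that the real finger tips are about 25–30 mm higher than the reported TCP. The 7 N contact on the 34 mm box top at reported z = 9 mm gives 25 mm. So I'll grasp with the reported z around −20 mm, going down in stages and watching the force.

Request:
arm_command:
  commands:
    - {"ax": 0, "ay": 0, "az": 0, "tx": 0, "ty": 0, "tz": 0, "grip": 85}
    - {"ax": 0, "ay": 0, "az": 0, "tx": 0, "ty": 0, "tz": 0, "grip": 85}
    - {"ax": 0, "ay": 0, "az": 0, "tx": 0, "ty": 0, "tz": 0, "grip": 85}
    - {"ax": 0, "ay": 0, "az": 0, "tx": 0, "ty": 0, "tz": 0, "grip": 85}
    - {"ax": 0, "ay": 0, "az": 0, "tx": 0, "ty": 0, "tz": 0, "grip": 85}
    - {"ax": 0, "ay": 0, "az": 0, "tx": 0, "ty": 0, "tz": 20, "grip": 85}
    - {"ax": 0, "ay": 0, "az": 0, "tx": 0, "ty": 0, "tz": 25, "grip": 85}
    - {"ax": 0, "ay": 0, "az": 0, "tx": 0, "ty": 0, "tz": 25, "grip": 85}
    - {"ax": 0, "ay": 0, "az": 0, "tx": 0, "ty": 0, "tz": 25, "grip": 85}
    - {"ax": 0, "ay": 0, "az": 0, "tx": 0, "ty": 0, "tz": 20, "grip": 85}
    - {"ax": 0, "ay": 0, "az": 0, "tx": 0, "ty": 0, "tz": 9, "grip": 85}
    - {"ax": 0, "ay": 0, "az": 0, "tx": 0, "ty": 0, "tz": 0, "grip": 85}

```text
t: 9.68
position: [0.4828, 0.1384, 0.003]
tool_rot: [0.768, 0.641, -0.001, -0.001]
force: [0.0, -0.3, 0.6]
finger_gap: 0.999
```

Request:
arm_command:
  commands:
    - {"ax": 0, "ay": 0, "az": 0, "tx": 0, "ty": 0, "tz": 5, "grip": 85}
    - {"ax": 0, "ay": 0, "az": 0, "tx": 0, "ty": 0, "tz": 5, "grip": 85}
    - {"ax": 0, "ay": 0, "az": 0, "tx": 0, "ty": 0, "tz": 3, "grip": 85}
    - {"ax": 0, "ay": 0, "az": 0, "tx": 0, "ty": 0, "tz": 0, "grip": 85}

```text
t: 10.02
position: [0.4837, 0.1385, -0.0085]
tool_rot: [0.768, 0.641, 0.0, 0.0]
force: [-0.6, -0.3, 0.3]
finger_gap: 0.995
```

Request:
arm_command:
  commands:
    - {"ax": 0, "ay": 0, "az": 0, "tx": 0, "ty": 0, "tz": 4, "grip": 85}
    - {"ax": 0, "ay": 0, "az": 0, "tx": 0, "ty": 0, "tz": 4, "grip": 85}
    - {"ax": 0, "ay": 0, "az": 0, "tx": 0, "ty": 0, "tz": 3, "grip": 85}
    - {"ax": 0, "ay": 0, "az": 0, "tx": 0, "ty": 0, "tz": 0, "grip": 85}
    - {"ax": 0, "ay": 0, "az": 0, "tx": 0, "ty": 0, "tz": 0, "grip": 30}
    - {"ax": 0, "ay": 0, "az": 0, "tx": 0, "ty": 0, "tz": 0, "grip": 30}
    - {"ax": 0, "ay": 0, "az": 0, "tx": 0, "ty": 0, "tz": 0, "grip": 30}
    - {"ax": 0, "ay": 0, "az": 0, "tx": 0, "ty": 0, "tz": 0, "grip": 30}
    - {"ax": 0, "ay": 0, "az": 0, "tx": 0, "ty": 0, "tz": 0, "grip": 30}
    - {"ax": 0, "ay": 0, "az": 0, "tx": 0, "ty": 0, "tz": 0, "grip": 30}
    - {"ax": 0, "ay": 0, "az": 0, "tx": 0, "ty": 0, "tz": 0, "grip": 30}
    - {"ax": 0, "ay": 0, "az": 0, "tx": 0, "ty": 0, "tz": 0, "grip": 30}

```text
t: 11.02
position: [0.4839, 0.1385, -0.0191]
tool_rot: [0.768, 0.641, 0.0, 0.0]
force: [-0.1, 0.2, 6.5]
finger_gap: 0.505
```

The fingers stopped at about 43 mm, so the box is held. Lifting.

Request:
arm_command:
  commands:
    - {"ax": 0, "ay": 0, "az": 0, "tx": 0, "ty": 0, "tz": 0, "grip": 30}
    - {"ax": 0, "ay": 0, "az": 0, "tx": 0, "ty": 0, "tz": -5, "grip": 30}
    - {"ax": 0, "ay": 0, "az": 0, "tx": 0, "ty": 0, "tz": -10, "grip": 30}
    - {"ax": 0, "ay": 0, "az": 0, "tx": 0, "ty": 0, "tz": -15, "grip": 30}
    - {"ax": 0, "ay": 0, "az": 0, "tx": 0, "ty": 0, "tz": -20, "grip": 30}
    - {"ax": 0, "ay": 0, "az": 0, "tx": 0, "ty": 0, "tz": -20, "grip": 30}
    - {"ax": 0, "ay": 0, "az": 0, "tx": 0, "ty": 0, "tz": -20, "grip": 30}
    - {"ax": 0, "ay": 0, "az": 0, "tx": 0, "ty": 0, "tz": -10, "grip": 30}
    - {"ax": 0, "ay": 0, "az": 0, "tx": 0, "ty": 0, "tz": 0, "grip": 30}

```text
t: 11.77
position: [0.4845, 0.1385, 0.0825]
tool_rot: [0.768, 0.641, 0.001, 0.001]
force: [-0.5, 0.8, -1.6]
finger_gap: 0.501
```

Request:
arm_command:
  commands:
    - {"ax": 0, "ay": 0, "az": 0, "tx": 10, "ty": -3, "tz": 0, "grip": 30}
    - {"ax": 0, "ay": 0, "az": 0, "tx": 20, "ty": -7, "tz": 0, "grip": 30}
    - {"ax": 0, "ay": 0, "az": 0, "tx": 25, "ty": -9, "tz": 0, "grip": 30}
    - {"ax": 0, "ay": 0, "az": 0, "tx": 25, "ty": -9, "tz": 0, "grip": 30}
    - {"ax": 0, "ay": 0, "az": 0, "tx": 25, "ty": -9, "tz": 0, "grip": 30}
    - {"ax": 0, "ay": 0, "az": 0, "tx": 25, "ty": -9, "tz": 0, "grip": 30}
    - {"ax": 0, "ay": 0, "az": 0, "tx": 15, "ty": -5, "tz": 0, "grip": 30}
    - {"ax": 0, "ay": 0, "az": 0, "tx": 9, "ty": -3, "tz": 0, "grip": 30}
    - {"ax": 0, "ay": 0, "az": 0, "tx": 0, "ty": 0, "tz": 0, "grip": 30}
    - {"ax": 0, "ay": 0, "az": -0.1, "tx": 0, "ty": 0, "tz": 0, "grip": 30}
    - {"ax": 0, "ay": 0, "az": -0.11, "tx": 0, "ty": 0, "tz": 0, "grip": 30}
    - {"ax": 0, "ay": 0, "az": -0.117, "tx": 0, "ty": 0, "tz": 0, "grip": 30}

```text
t: 12.77
position: [0.4579, 0.2987, 0.0798]
tool_rot: [0.652, 0.759, -0.001, -0.0]
force: [-0.3, -0.7, -1.9]
finger_gap: 0.502
```

Request:
arm_command:
  commands:
    - {"ax": 0, "ay": 0, "az": -0.12, "tx": 0, "ty": 0, "tz": 0, "grip": 30}
    - {"ax": 0, "ay": 0, "az": -0.12, "tx": 0, "ty": 0, "tz": 0, "grip": 30}
    - {"ax": 0, "ay": 0, "az": -0.12, "tx": 0, "ty": 0, "tz": 0, "grip": 30}
    - {"ax": 0, "ay": 0, "az": -0.12, "tx": 0, "ty": 0, "tz": 0, "grip": 30}
    - {"ax": 0, "ay": 0, "az": -0.12, "tx": 0, "ty": 0, "tz": 0, "grip": 30}
    - {"ax": 0, "ay": 0, "az": -0.12, "tx": 0, "ty": 0, "tz": 0, "grip": 30}
    - {"ax": 0, "ay": 0, "az": -0.12, "tx": 0, "ty": 0, "tz": 0, "grip": 30}
    - {"ax": 0, "ay": 0, "az": -0.12, "tx": 0, "ty": 0, "tz": 0, "grip": 30}
    - {"ax": 0, "ay": 0, "az": -0.12, "tx": 0, "ty": 0, "tz": 0, "grip": 30}
    - {"ax": 0, "ay": 0, "az": -0.12, "tx": 0, "ty": 0, "tz": 0, "grip": 30}
    - {"ax": 0, "ay": 0, "az": -0.1, "tx": 0, "ty": 0, "tz": 0, "grip": 30}
    - {"ax": 0, "ay": 0, "az": 0, "tx": 0, "ty": 0, "tz": 0, "grip": 30}

```text
t: 13.77
position: [0.458, 0.2986, 0.0799]
tool_rot: [0.061, 0.998, -0.0, -0.001]
force: [-0.2, 0.7, -1.9]
finger_gap: 0.506
```

Run:
```python
from h import *
c,im=snap("wrist","w8.png"); o=robot.get_obs();M=R.from_quat(o["tool_rot"]).as_matrix()
print(o["t"],o["position"],M.round(4)[:2].tolist(),o["force"],o["finger_gap"])
c3,im3=snap("side","s8.png")
cv2.imwrite("pics/v8.png",np.hstack([cv2.resize(im3[200:400,220:460],(400,333)),cv2.resize(im,(400,333))]))
O=np.array([.563,.2862]);t=-.126;ex=np.array([np.cos(t),np.sin(t)]);ey=np.array([-ex[1],ex[0]])
for x,y,z in((-150,42,0),(-150,-42,0),(-110,26,.018),(-110,-26,.018),(53,-33,.051),(53,33,.051),(-10,12,.012),(-10,-12,.012)):
    q=O+ex*x/1e3+ey*y/1e3; print((x,y,z),np.round(proj(c,(*q,z))))
```

```text
13.8167 [0.4580473  0.29874433 0.08001919] [[-0.992, 0.1265, -0.0011], [0.1265, 0.992, -0.0006]] [ 0.38024469 -0.36491793 -2.33217723] 0.5030993742136948
(-150, 42, 0) [394. 178.]
(-150, -42, 0) [259. 178.]
(-110, 26, 0.018) [368. 248.]
(-110, -26, 0.018) [284. 248.]
(53, -33, 0.051) [276. 493.]
(53, 33, 0.051) [374. 493.]
(-10, 12, 0.012) [342. 377.]
(-10, -12, 0.012) [309. 377.]
```

View pics/v8.png

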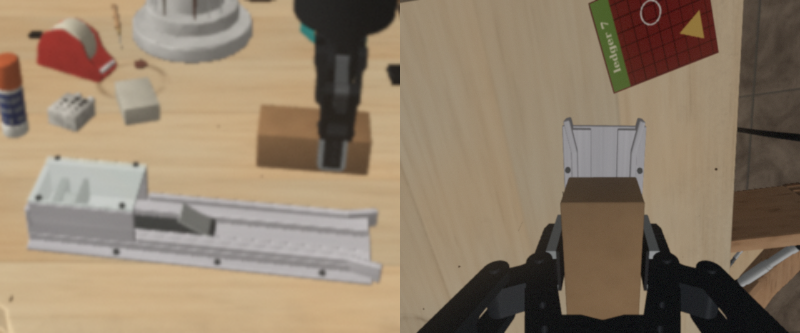

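The wrist view shows the box squarely above the chute, with the mouth's left and right flange corners at about (264,180) and (394,180), and the prediction within 2–3 px. I'll measure the chute's centre line from its grey-against-wood flange edges.

Run:
```python
from h import *
c=robot.calibration("wrist"); im=cv2.imread("pics/w8.png"); o=robot.get_obs()
p=np.array(o["position"]);M=R.from_quat(o["tool_rot"]).as_matrix()
S=cv2.GaussianBlur(cv2.cvtColor(im,cv2.COLOR_BGR2HSV),(3,3),0)[...,1].astype(int)
H=im.astype(int)
L=[]
for v in range(200,246,5):
    r=S[v,230:430]; g=np.where(r<35)[0]+230
    a,b=g.min(),g.max(); A=ray(c,a,v,0);B=ray(c,b,v,0)
    la=[float((M.T@(q-p))[1]*1e3) for q in (A,B)]
    L.append(((A+B)/2)[:2]); print(v,a,b,np.round(la,1),"mid",round(sum(la)/2,2), "x",round(float((M.T@(A-p))[0]*1e3)))
col=S[150:215,329]; print("mouth",150+np.where(col<35)[0][:3])
r=S[255:300:15]; 
for v in (275,295,315):
    # box side edges: wood box vs. surroundings, print gray profile
    e=np.abs(np.diff(cv2.GaussianBlur(im,(3,3),0)[v,:, :].astype(int).sum(1))); 
    print(v,"box edges",240+int(np.argmax(e[240:290])),360+int(np.argmax(e[360:410])))
```

```text
200 260 392 [-41.2  43. ] mid 0.9 x 30
205 260 392 [-41.3  43.1] mid 0.9 x 27
210 261 391 [-40.9  42.7] mid 0.9 x 24
215 261 391 [-41.1  42.9] mid 0.9 x 20
220 261 391 [-41.2  43. ] mid 0.9 x 17
225 261 390 [-41.4  42.6] mid 0.58 x 14
230 262 390 [-41.   42.8] mid 0.91 x 10
235 262 390 [-41.1  42.9] mid 0.91 x 7
240 262 389 [-41.3  42.5] mid 0.58 x 3
245 262 389 [-41.5  42.7] mid 0.58 x 0
mouth [181 182 183]
275 box edges 262 384
295 box edges 255 391
315 box edges 249 397
```

Very consistent: the flange width measures 84 mm and the chute centre is 0.8 mm to tool +y. I'll lower the box into the mouth, slowing for the last few mm.

Request:
arm_command:
  commands:
    - {"ax": 0, "ay": 0, "az": 0, "tx": 0, "ty": 0.8, "tz": 5, "grip": 30}
    - {"ax": 0, "ay": 0, "az": 0, "tx": 0, "ty": 0, "tz": 15, "grip": 30}
    - {"ax": 0, "ay": 0, "az": 0, "tx": 0, "ty": 0, "tz": 20, "grip": 30}
    - {"ax": 0, "ay": 0, "az": 0, "tx": 0, "ty": 0, "tz": 15, "grip": 30}
    - {"ax": 0, "ay": 0, "az": 0, "tx": 0, "ty": 0, "tz": 10, "grip": 30}
    - {"ax": 0, "ay": 0, "az": 0, "tx": 0, "ty": 0, "tz": 7, "grip": 30}
    - {"ax": 0, "ay": 0, "az": 0, "tx": 0, "ty": 0, "tz": 4, "grip": 30}
    - {"ax": 0, "ay": 0, "az": 0, "tx": 0, "ty": 0, "tz": 4, "grip": 30}
    - {"ax": 0, "ay": 0, "az": 0, "tx": 0, "ty": 0, "tz": 2, "grip": 30}
    - {"ax": 0, "ay": 0, "az": 0, "tx": 0, "ty": 0, "tz": 0, "grip": 30}

```text
t: 14.7
position: [0.4583, 0.3005, -0.0014]
tool_rot: [0.062, 0.998, 0.0, 0.0]
force: [-0.4, -0.2, -2.4]
finger_gap: 0.502
```

Request:
arm_command:
  commands:
    - {"ax": 0, "ay": 0, "az": 0, "tx": 0, "ty": 0, "tz": 1.5, "grip": 30}
    - {"ax": 0, "ay": 0, "az": 0, "tx": 0, "ty": 0, "tz": 1.5, "grip": 30}
    - {"ax": 0, "ay": 0, "az": 0, "tx": 0, "ty": 0, "tz": 0.5, "grip": 30}
    - {"ax": 0, "ay": 0, "az": 0, "tx": 0, "ty": 0, "tz": 0, "grip": 30}

```text
t: 15.03
position: [0.4582, 0.3005, -0.0049]
tool_rot: [0.062, 0.998, 0.0, 0.0]
force: [-0.7, 0.0, -1.7]
finger_gap: 0.504
```

Request:
arm_command:
  commands:
    - {"ax": 0, "ay": 0, "az": 0, "tx": 0, "ty": 0, "tz": 0.7, "grip": 30}
    - {"ax": 0, "ay": 0, "az": 0, "tx": 0, "ty": 0, "tz": 0.7, "grip": 30}
    - {"ax": 0, "ay": 0, "az": 0, "tx": 0, "ty": 0, "tz": 0, "grip": 30}

```text
t: 15.28
position: [0.4582, 0.3004, -0.0065]
tool_rot: [0.062, 0.998, -0.0, -0.0]
force: [0.0, -0.1, -2.1]
finger_gap: 0.503
```

Request:
arm_command:
  commands:
    - {"ax": 0, "ay": 0, "az": 0, "tx": 0, "ty": 0, "tz": 0.6, "grip": 30}
    - {"ax": 0, "ay": 0, "az": 0, "tx": 0, "ty": 0, "tz": 0, "grip": 30}

```text
t: 15.45
position: [0.4582, 0.3004, -0.007]
tool_rot: [0.062, 0.998, 0.0, 0.0]
force: [-0.1, 0.5, -1.6]
finger_gap: 0.503
```

Request:
arm_command:
  commands:
    - {"ax": 0, "ay": 0, "az": 0, "tx": 0, "ty": 0, "tz": 0.6, "grip": 30}
    - {"ax": 0, "ay": 0, "az": 0, "tx": 0, "ty": 0, "tz": 0, "grip": 30}

```text
t: 15.62
position: [0.4582, 0.3005, -0.0071]
tool_rot: [0.062, 0.998, 0.0, 0.0]
force: [-1.5, -0.8, 4.2]
finger_gap: 0.502
```

Contact at about 6 N, at exactly floor height. Releasing and rising straight up.

Request:
arm_command:
  commands:
    - {"ax": 0, "ay": 0, "az": 0, "tx": 0, "ty": 0, "tz": -0.5, "grip": 85}
    - {"ax": 0, "ay": 0, "az": 0, "tx": 0, "ty": 0, "tz": 0, "grip": 85}
    - {"ax": 0, "ay": 0, "az": 0, "tx": 0, "ty": 0, "tz": 0, "grip": 85}
    - {"ax": 0, "ay": 0, "az": 0, "tx": 0, "ty": 0, "tz": 0, "grip": 85}
    - {"ax": 0, "ay": 0, "az": 0, "tx": 0, "ty": 0, "tz": 0, "grip": 85}
    - {"ax": 0, "ay": 0, "az": 0, "tx": 0, "ty": 0, "tz": -10, "grip": 85}
    - {"ax": 0, "ay": 0, "az": 0, "tx": 0, "ty": 0, "tz": -20, "grip": 85}
    - {"ax": 0, "ay": 0, "az": 0, "tx": 0, "ty": 0, "tz": -20, "grip": 85}
    - {"ax": 0, "ay": 0, "az": 0, "tx": 0, "ty": 0, "tz": -20, "grip": 85}
    - {"ax": 0, "ay": 0, "az": 0, "tx": 0, "ty": 0, "tz": -10, "grip": 85}
    - {"ax": 0, "ay": 0, "az": 0, "tx": 0, "ty": 0, "tz": 0, "grip": 85}

```text
t: 16.53
position: [0.4593, 0.3009, 0.0754]
tool_rot: [0.062, 0.998, 0.001, 0.002]
force: [0.3, -0.3, -0.5]
finger_gap: 0.994
```

Run:
```python
from h import *
c,im=snap("wrist","w9.png"); c3,im3=snap("side","s9.png"); o=robot.get_obs();print(o["position"],o["force"],o["finger_gap"])
p=np.array(o["position"]);M=R.from_quat(o["tool_rot"]).as_matrix()
def brown(im,c,x0,x1,y0,y1,zt):
    a=cv2.cvtColor(im,cv2.COLOR_BGR2HSV); m=((a[...,1]>80)&(a[...,2]<165)&(a[...,0]<25)).astype(np.uint8)*255
    k=np.zeros_like(m); k[y0:y1,x0:x1]=m[y0:y1,x0:x1]; k=cv2.morphologyEx(k,cv2.MORPH_OPEN,np.ones((3,3)))
    q=max(cv2.findContours(k,0,2)[0],key=cv2.contourArea); h=cv2.approxPolyDP(cv2.convexHull(q),3,True)[:,0]
    for r in h: print(r,[ (M.T@(ray(c,*map(float,r),z)-p)*1e3)[:2].round(1) for z in(zt,.012)],ray(c,*map(float,r),zt)[:2].round(4))
print("wrist");brown(im,c,250,400,180,460,.046)
print("side");brown(im3,c3,340,460,280,370,.046)
O=np.array([.563,.2862])
cv2.imwrite("pics/v9.png",np.hstack([cv2.resize(im3[270:380,220:460],(480,220)),np.zeros((220,10,3),np.uint8),cv2.resize(im,(300,220))]))
```

```text
[0.45794393 0.30035053 0.0726468 ] [ 0.19251028  0.41940428 -0.6856533 ] 0.9929365084075736
wrist
[356 206] [array([37.1, 16.7]), array([28.7, 19.6])] [0.4232 0.3215]
[363 220] [array([29.7, 20.5]), array([20. , 24.1])] [0.431  0.3244]
[359 362] [array([-57. ,  20.9]), array([-81.7,  24.5])] [0.517  0.3141]
[289 363] [array([-57.5, -20.3]), array([-82.4, -23.8])] [0.5125 0.2731]
[282 232] [array([ 23.3, -21.4]), array([ 12.5, -25.2])] [0.4322 0.2819]
[287 208] [array([ 36.1, -18.4]), array([ 27.6, -21.6])] [0.4198 0.2865]
side
[375 313] [array([-57.5, -17.6]), array([-59.3, -58.9])] [0.5129 0.2758]
[433 316] [array([ 27.5, -21.8]), array([ 31.9, -63.5])] [0.428  0.2821]
[433 351] [array([25.2, 51.7]), array([29.4, 15.4])] [0.4394 0.3548]
[373 346] [array([-55.4,  52.9]), array([-57. ,  16.7])] [0.5195 0.346 ]
```

View pics/v9.png

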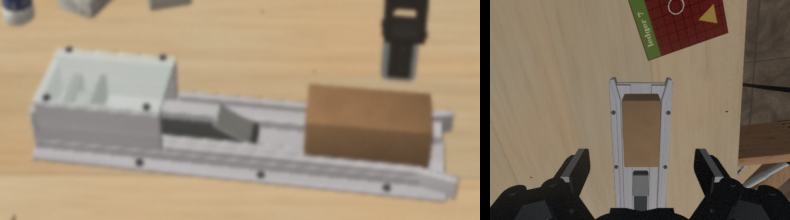

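The side view shows the box lying flat between the guides, clear of the flap, with its middle at chute x ≈ −92. Next I'll shut the fingers, go behind the box, and lower to reported z = 9 mm, which puts the real tip at about 34 mm, above the flap's 28 mm limit.

Request:
arm_command:
  commands:
    - {"ax": 0, "ay": 0, "az": 0, "tx": 10, "ty": 0, "tz": 0, "grip": 0}
    - {"ax": 0, "ay": 0, "az": 0, "tx": 20, "ty": 0, "tz": 0, "grip": 0}
    - {"ax": 0, "ay": 0, "az": 0, "tx": 20, "ty": 0, "tz": 0, "grip": 0}
    - {"ax": 0, "ay": 0, "az": 0, "tx": 10, "ty": 0, "tz": 0, "grip": 0}
    - {"ax": 0, "ay": 0, "az": 0, "tx": 0, "ty": 0, "tz": 0, "grip": 0}
    - {"ax": 0, "ay": 0, "az": 0, "tx": 0, "ty": 0, "tz": 0, "grip": 0}
    - {"ax": 0, "ay": 0, "az": 0, "tx": 0, "ty": 0, "tz": 0, "grip": 0}
    - {"ax": 0, "ay": 0, "az": 0, "tx": 0, "ty": 0, "tz": 10, "grip": 0}
    - {"ax": 0, "ay": 0, "az": 0, "tx": 0, "ty": 0, "tz": 20, "grip": 0}
    - {"ax": 0, "ay": 0, "az": 0, "tx": 0, "ty": 0, "tz": 20, "grip": 0}
    - {"ax": 0, "ay": 0, "az": 0, "tx": 0, "ty": 0, "tz": 10, "grip": 0}
    - {"ax": 0, "ay": 0, "az": 0, "tx": 0, "ty": 0, "tz": 0, "grip": 0}

```text
t: 17.63
position: [0.3985, 0.3072, 0.0108]
tool_rot: [0.062, 0.998, -0.001, -0.002]
force: [0.1, -1.1, -0.4]
finger_gap: -0.004
```

Run:
```python
from h import *
o=robot.get_obs();p=np.array(o["position"]);M=R.from_quat(o["tool_rot"]).as_matrix();print(p,M[:,0].round(4),o["force"],o["finger_gap"])
c3,im3=snap("side","s10.png")
for dz in(.020,.025,.030): print(dz,np.round(proj(c3,p+M[:,0]*.0+[0,.006,dz]),1))
# dark/grey finger tip: lowest row of finger vs bench in column band
u=int(round(proj(c3,p)[0])); col=im3[270:380,u-6:u+7].astype(int).sum(2).mean(1); print(u,[(270+i,int(v)) for i,v in enumerate(col) if i%3==0])
```

```text
[0.39850877 0.30716815 0.0108353 ] [-0.9922  0.1243  0.0031] [ 0.12349851 -1.06106632 -0.35798002] -0.004248985788203982
0.02 [456.2 338.4]
0.025 [456.6 335.8]
0.03 [457.  333.1]
454 [(270, 159), (273, 165), (276, 179), (279, 193), (282, 174), (285, 164), (288, 152), (291, 161), (294, 173), (297, 172), (300, 179), (303, 202), (306, 197), (309, 218), (312, 201), (315, 207), (318, 210), (321, 226), (324, 229), (327, 221), (330, 213), (333, 213), (336, 390), (339, 466), (342, 473), (345, 461), (348, 471), (351, 476), (354, 474), (357, 471), (360, 474), (363, 465), (366, 494), (369, 496), (372, 493), (375, 486), (378, 493)]
```

The tip row of about 335 confirms the 25 mm offset. Now I'll push towards −tool x: slowly to contact, then along the chute.

Request:
arm_command:
  commands:
    - {"ax": 0, "ay": 0, "az": 0, "tx": -3, "ty": 0, "tz": 2, "grip": 0}
    - {"ax": 0, "ay": 0, "az": 0, "tx": -4, "ty": 0, "tz": 0, "grip": 0}
    - {"ax": 0, "ay": 0, "az": 0, "tx": -4, "ty": 0, "tz": 0, "grip": 0}
    - {"ax": 0, "ay": 0, "az": 0, "tx": -3, "ty": 0, "tz": 0, "grip": 0}
    - {"ax": 0, "ay": 0, "az": 0, "tx": -3, "ty": 0, "tz": 0, "grip": 0}
    - {"ax": 0, "ay": 0, "az": 0, "tx": -3, "ty": 0, "tz": 0, "grip": 0}
    - {"ax": 0, "ay": 0, "az": 0, "tx": -3, "ty": 0, "tz": 0, "grip": 0}
    - {"ax": 0, "ay": 0, "az": 0, "tx": -3, "ty": 0, "tz": 0, "grip": 0}
    - {"ax": 0, "ay": 0, "az": 0, "tx": -3, "ty": 0, "tz": 0, "grip": 0}
    - {"ax": 0, "ay": 0, "az": 0, "tx": -3, "ty": 0, "tz": 0, "grip": 0}

```text
t: 18.52
position: [0.4306, 0.3039, 0.011]
tool_rot: [0.062, 0.998, -0.0, -0.0]
force: [-2.3, 0.0, 1.4]
finger_gap: -0.002
```

Request:
arm_command:
  commands:
    - {"ax": 0, "ay": 0, "az": 0, "tx": -4, "ty": 0, "tz": 0, "grip": 0}
    - {"ax": 0, "ay": 0, "az": 0, "tx": -4, "ty": 0, "tz": 0, "grip": 0}
    - {"ax": 0, "ay": 0, "az": 0, "tx": -4, "ty": 0, "tz": 0, "grip": 0}
    - {"ax": 0, "ay": 0, "az": 0, "tx": -4, "ty": 0, "tz": 0, "grip": 0}
    - {"ax": 0, "ay": 0, "az": 0, "tx": -4, "ty": 0, "tz": 0, "grip": 0}

```text
t: 18.93
position: [0.4507, 0.3014, 0.0109]
tool_rot: [0.062, 0.998, 0.0, 0.0]
force: [-1.7, 0.3, 1.0]
finger_gap: -0.001
```

Request:
arm_command:
  commands:
    - {"ax": 0, "ay": 0, "az": 0, "tx": -4, "ty": 0, "tz": 0, "grip": 0}
    - {"ax": 0, "ay": 0, "az": 0, "tx": -4, "ty": 0, "tz": 0, "grip": 0}
    - {"ax": 0, "ay": 0, "az": 0, "tx": -4, "ty": 0, "tz": 0, "grip": 0}
    - {"ax": 0, "ay": 0, "az": 0, "tx": -4, "ty": 0, "tz": 0, "grip": 0}
    - {"ax": 0, "ay": 0, "az": 0, "tx": -4, "ty": 0, "tz": 0, "grip": 0}

```text
t: 19.35
position: [0.4703, 0.2989, 0.0109]
tool_rot: [0.062, 0.998, -0.0, -0.0]
force: [-2.6, -0.4, 1.2]
finger_gap: 0.0
```

Request:
arm_command:
  commands:
    - {"ax": 0, "ay": 0, "az": 0, "tx": -4, "ty": 0, "tz": 0, "grip": 0}
    - {"ax": 0, "ay": 0, "az": 0, "tx": -4, "ty": 0, "tz": 0, "grip": 0}
    - {"ax": 0, "ay": 0, "az": 0, "tx": -4, "ty": 0, "tz": 0, "grip": 0}
    - {"ax": 0, "ay": 0, "az": 0, "tx": -4, "ty": 0, "tz": 0, "grip": 0}
    - {"ax": 0, "ay": 0, "az": 0, "tx": -4, "ty": 0, "tz": 0, "grip": 0}

```text
t: 19.77
position: [0.4904, 0.2964, 0.0109]
tool_rot: [0.062, 0.998, 0.0, 0.0]
force: [-1.6, 0.0, 1.1]
finger_gap: 0.002
```

Request:
arm_command:
  commands:
    - {"ax": 0, "ay": 0, "az": 0, "tx": -4, "ty": 0, "tz": 0, "grip": 0}
    - {"ax": 0, "ay": 0, "az": 0, "tx": -4, "ty": 0, "tz": 0, "grip": 0}
    - {"ax": 0, "ay": 0, "az": 0, "tx": -4, "ty": 0, "tz": 0, "grip": 0}
    - {"ax": 0, "ay": 0, "az": 0, "tx": -4, "ty": 0, "tz": 0, "grip": 0}
    - {"ax": 0, "ay": 0, "az": 0, "tx": -4, "ty": 0, "tz": 0, "grip": 0}

```text
t: 20.18
position: [0.5102, 0.2939, 0.0109]
tool_rot: [0.062, 0.998, -0.0, -0.0]
force: [-1.0, -0.2, 1.3]
finger_gap: -0.003
```

Request:
arm_command:
  commands:
    - {"ax": 0, "ay": 0, "az": 0, "tx": -3, "ty": 0, "tz": 0, "grip": 0}
    - {"ax": 0, "ay": 0, "az": 0, "tx": -3, "ty": 0, "tz": 0, "grip": 0}
    - {"ax": 0, "ay": 0, "az": 0, "tx": -3, "ty": 0, "tz": 0, "grip": 0}
    - {"ax": 0, "ay": 0, "az": 0, "tx": -3, "ty": 0, "tz": 0, "grip": 0}
    - {"ax": 0, "ay": 0, "az": 0, "tx": -3, "ty": 0, "tz": 0, "grip": 0}

```text
t: 20.6
position: [0.5249, 0.2921, 0.0109]
tool_rot: [0.062, 0.998, -0.0, -0.0]
force: [-1.2, 0.0, 1.3]
finger_gap: -0.0
```

Request:
arm_command:
  commands:
    - {"ax": 0, "ay": 0, "az": 0, "tx": -3, "ty": 0, "tz": 0, "grip": 0}
    - {"ax": 0, "ay": 0, "az": 0, "tx": -3, "ty": 0, "tz": 0, "grip": 0}
    - {"ax": 0, "ay": 0, "az": 0, "tx": -3, "ty": 0, "tz": 0, "grip": 0}
    - {"ax": 0, "ay": 0, "az": 0, "tx": -3, "ty": 0, "tz": 0, "grip": 0}
    - {"ax": 0, "ay": 0, "az": 0, "tx": -3, "ty": 0, "tz": 0, "grip": 0}

```text
t: 21.02
position: [0.5399, 0.2902, 0.0109]
tool_rot: [0.062, 0.998, -0.0, -0.0]
force: [-1.2, 0.5, 0.9]
finger_gap: 0.003
```

Request:
arm_command:
  commands:
    - {"ax": 0, "ay": 0, "az": 0, "tx": -3, "ty": 0, "tz": 0, "grip": 0}
    - {"ax": 0, "ay": 0, "az": 0, "tx": -3, "ty": 0, "tz": 0, "grip": 0}
    - {"ax": 0, "ay": 0, "az": 0, "tx": -3, "ty": 0, "tz": 0, "grip": 0}
    - {"ax": 0, "ay": 0, "az": 0, "tx": -3, "ty": 0, "tz": 0, "grip": 0}

```text
t: 21.35
position: [0.5518, 0.2888, 0.0109]
tool_rot: [0.062, 0.998, -0.0, -0.0]
force: [-0.7, 0.9, 0.6]
finger_gap: -0.001
```

Run:
```python
from h import *
L=[]
for i in range(4): robot.read_camera("side"); L.append(robot.get_obs()["force"])
o=robot.get_obs(); p=o["position"]; print(o["t"],p,np.mean(L,0).round(2)); q=p[:2]-np.array([.563,.2862]); print("chute x",q@[.9921,-.1257])
```

```text
21.55 [0.55169614 0.288769   0.01087641] [-0.21 -0.22 -0.22]
chute x -0.011537484029934224
```

Request:
arm_command:
  commands:
    - {"ax": 0, "ay": 0, "az": 0, "tx": -2, "ty": 0, "tz": 0, "grip": 0}
    - {"ax": 0, "ay": 0, "az": 0, "tx": -2, "ty": 0, "tz": 0, "grip": 0}
    - {"ax": 0, "ay": 0, "az": 0, "tx": -2, "ty": 0, "tz": 0, "grip": 0}
    - {"ax": 0, "ay": 0, "az": 0, "tx": -2, "ty": 0, "tz": 0, "grip": 0}

```text
t: 21.88
position: [0.5595, 0.2878, 0.0109]
tool_rot: [0.062, 0.998, -0.0, -0.0]
force: [-1.1, 0.9, 0.3]
finger_gap: 0.004
```

Request:
arm_command:
  commands:
    - {"ax": 0, "ay": 0, "az": 0, "tx": -2, "ty": 0, "tz": 0, "grip": 0}
    - {"ax": 0, "ay": 0, "az": 0, "tx": -2, "ty": 0, "tz": 0, "grip": 0}
    - {"ax": 0, "ay": 0, "az": 0, "tx": -2, "ty": 0, "tz": 0, "grip": 0}

```text
t: 22.13
position: [0.5656, 0.2871, 0.0109]
tool_rot: [0.062, 0.998, -0.0, -0.0]
force: [-1.7, -0.6, 0.1]
finger_gap: 0.002
```

Request:
arm_command:
  commands:
    - {"ax": 0, "ay": 0, "az": 0, "tx": -1, "ty": 0, "tz": 0, "grip": 0}
    - {"ax": 0, "ay": 0, "az": 0, "tx": -1, "ty": 0, "tz": 0, "grip": 0}

```text
t: 22.3
position: [0.5675, 0.2868, 0.0109]
tool_rot: [0.062, 0.998, 0.0, -0.0]
force: [-0.4, -0.6, 0.2]
finger_gap: -0.001
```

Request:
arm_command:
  commands:
    - {"ax": 0, "ay": 0, "az": 0, "tx": -1, "ty": 0, "tz": 0, "grip": 0}
    - {"ax": 0, "ay": 0, "az": 0, "tx": -1, "ty": 0, "tz": 0, "grip": 0}
    - {"ax": 0, "ay": 0, "az": 0, "tx": -1, "ty": 0, "tz": 0, "grip": 0}

```text
t: 22.55
position: [0.5704, 0.2865, 0.0109]
tool_rot: [0.062, 0.998, -0.0, -0.0]
force: [-1.3, 0.3, 0.7]
finger_gap: 0.003
```

Request:
arm_command:
  commands:
    - {"ax": 0, "ay": 0, "az": 0, "tx": -1, "ty": 0, "tz": 0, "grip": 0}
    - {"ax": 0, "ay": 0, "az": 0, "tx": -1, "ty": 0, "tz": 0, "grip": 0}

```text
t: 22.72
position: [0.5724, 0.2862, 0.0109]
tool_rot: [0.062, 0.998, -0.0, 0.0]
force: [-1.1, -0.1, -0.1]
finger_gap: -0.004
```

Request:
arm_command:
  commands:
    - {"ax": 0, "ay": 0, "az": 0, "tx": -1, "ty": 0, "tz": 0, "grip": 0}
    - {"ax": 0, "ay": 0, "az": 0, "tx": -1, "ty": 0, "tz": 0, "grip": 0}

```text
t: 22.88
position: [0.574, 0.2861, 0.0109]
tool_rot: [0.062, 0.998, -0.0, -0.0]
force: [-2.8, 0.1, 1.9]
finger_gap: 0.001
```

The force is starting to rise at about x = 0.574, so the buffer has been touched. Continuing in 1 mm steps.

Request:
arm_command:
  commands:
    - {"ax": 0, "ay": 0, "az": 0, "tx": -1, "ty": 0, "tz": 0, "grip": 0}
    - {"ax": 0, "ay": 0, "az": 0, "tx": -1, "ty": 0, "tz": 0, "grip": 0}

```text
t: 23.05
position: [0.576, 0.2858, 0.0109]
tool_rot: [0.062, 0.998, 0.0, -0.0]
force: [-3.5, 1.5, 1.9]
finger_gap: -0.0
```

Request:
arm_command:
  commands:
    - {"ax": 0, "ay": 0, "az": 0, "tx": -1, "ty": 0, "tz": 0, "grip": 0}
    - {"ax": 0, "ay": 0, "az": 0, "tx": -1, "ty": 0, "tz": 0, "grip": 0}

```text
t: 23.22
position: [0.578, 0.2856, 0.0109]
tool_rot: [0.062, 0.998, -0.0, -0.0]
force: [-4.8, 1.0, 1.3]
finger_gap: -0.002
```

Request:
arm_command:
  commands:
    - {"ax": 0, "ay": 0, "az": 0, "tx": -1, "ty": 0, "tz": 0, "grip": 0}

```text
t: 23.3
position: [0.579, 0.2855, 0.0109]
tool_rot: [0.062, 0.998, -0.0, -0.0]
force: [-4.1, 1.0, 1.3]
finger_gap: 0.002
```

Run:
```python
from h import *
L=[]
for i in range(4): robot.read_camera("side"); L.append(robot.get_obs()["force"])
o=robot.get_obs(); p=o["position"]; print(o["t"],p,np.mean(L,0).round(2))
```

```text
23.5 [0.57926174 0.2853984  0.01088299] [-3.97  1.45  1.11]
```

Request:
arm_command:
  commands:
    - {"ax": 0, "ay": 0, "az": 0, "tx": -1, "ty": 0, "tz": 0, "grip": 0}
    - {"ax": 0, "ay": 0, "az": 0, "tx": -1, "ty": 0, "tz": 0, "grip": 0}

```text
t: 23.67
position: [0.581, 0.2852, 0.0109]
tool_rot: [0.062, 0.998, -0.0, -0.0]
force: [-5.5, 2.0, 2.4]
finger_gap: 0.001
```

Request:
arm_command:
  commands:
    - {"ax": 0, "ay": 0, "az": 0, "tx": -1, "ty": 0, "tz": 0, "grip": 0}

```text
t: 23.75
position: [0.5819, 0.2851, 0.0109]
tool_rot: [0.062, 0.998, -0.0, -0.0]
force: [-5.7, 2.3, 2.2]
finger_gap: -0.002
```

Run:
```python
from h import *
L=[]
for i in range(4): robot.read_camera("side"); L.append(robot.get_obs()["force"])
c3,im=snap("side","s12.png"); cv2.imwrite("pics/v12.png",cv2.resize(im[290:360,220:400],(720,280),interpolation=2))
o=robot.get_obs(); p=o["position"]; print(o["t"],p,np.mean(L,0).round(2))
```

```text
24.0 [0.58204334 0.28505266 0.01088551] [-4.77  1.02  1.49]
```

View pics/v12.png

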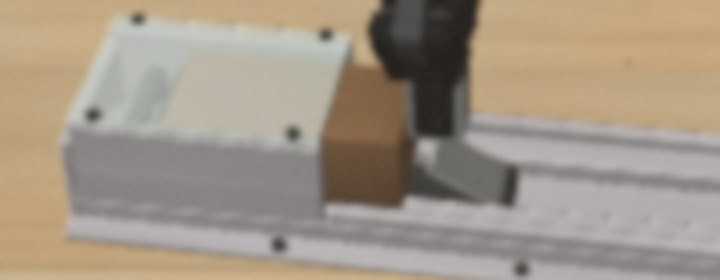

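The flap's ramp is up behind the box, at crop (440,150)-(515,195), and the push is at about 5 N. I'll back off slowly, then lift clear.

Request:
arm_command:
  commands:
    - {"ax": 0, "ay": 0, "az": 0, "tx": 2, "ty": 0, "tz": 0, "grip": 0}
    - {"ax": 0, "ay": 0, "az": 0, "tx": 2, "ty": 0, "tz": 0, "grip": 0}
    - {"ax": 0, "ay": 0, "az": 0, "tx": 2, "ty": 0, "tz": 0, "grip": 0}
    - {"ax": 0, "ay": 0, "az": 0, "tx": 2, "ty": 0, "tz": 0, "grip": 0}
    - {"ax": 0, "ay": 0, "az": 0, "tx": 5, "ty": 0, "tz": 0, "grip": 0}
    - {"ax": 0, "ay": 0, "az": 0, "tx": 8, "ty": 0, "tz": 0, "grip": 0}
    - {"ax": 0, "ay": 0, "az": 0, "tx": 8, "ty": 0, "tz": -5, "grip": 0}
    - {"ax": 0, "ay": 0, "az": 0, "tx": 5, "ty": 0, "tz": -20, "grip": 0}
    - {"ax": 0, "ay": 0, "az": 0, "tx": 0, "ty": 0, "tz": -30, "grip": 0}
    - {"ax": 0, "ay": 0, "az": 0, "tx": 0, "ty": 0, "tz": -30, "grip": 0}
    - {"ax": 0, "ay": 0, "az": 0, "tx": 0, "ty": 0, "tz": -20, "grip": 0}
    - {"ax": 0, "ay": 0, "az": 0, "tx": 0, "ty": 0, "tz": 0, "grip": 0}

```text
t: 25.0
position: [0.5498, 0.29, 0.1213]
tool_rot: [0.062, 0.998, 0.002, 0.004]
force: [0.2, -0.1, 0.3]
finger_gap: -0.003
```

Request:
arm_command:
  commands:
    - {"ax": 0, "ay": 0, "az": 0, "tx": 20, "ty": 0, "tz": -20, "grip": 0}
    - {"ax": 0, "ay": 0, "az": 0, "tx": 20, "ty": 0, "tz": -20, "grip": 0}
    - {"ax": 0, "ay": 0, "az": 0, "tx": 20, "ty": 0, "tz": 0, "grip": 0}
    - {"ax": 0, "ay": 0, "az": 0, "tx": 20, "ty": 0, "tz": 0, "grip": 0}
    - {"ax": 0, "ay": 0, "az": 0, "tx": 0, "ty": 0, "tz": 0, "grip": 0}
    - {"ax": 0, "ay": 0, "az": 0, "tx": 0, "ty": 0, "tz": 0, "grip": 0}

```text
t: 25.5
position: [0.4682, 0.2992, 0.156]
tool_rot: [0.061, 0.998, -0.0, 0.0]
force: [-0.5, -0.1, 0.8]
finger_gap: 0.005
```

Run:
```python
from h import *
c3,im=snap("side","s13.png"); cw,w=snap("wrist","w13.png"); o=robot.get_obs(); p=o["position"]; print(o["t"],p,o["force"])
cv2.imwrite("pics/v13.png",np.hstack([cv2.resize(im[290:360,220:400],(720,280),interpolation=2)[:,:500],cv2.resize(w[200:480,180:460],(280,280))]))
```

```text
25.6 [0.46947819 0.29898236 0.15571002] [-0.24949155  0.8866863  -0.53468289]
```

View pics/v13.png

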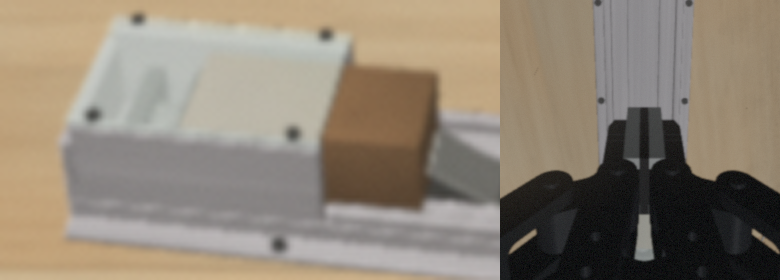

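The box has come back against the raised flap edge at crop (432,150), and the flap hasn't moved from its fully-up position in the picture before. The gripper is clear, so I'm handing in.

```bash
python3 -c "
from plant import robot
print(robot.finish_job())"
```

```text
the job is handed in; nothing more can be done
None
```

The box is in the chute, caught behind the raised flap, and the job is handed in at about 26 s. I laid it flat in the mouth, with its middle at about chute x = −92 mm. I then pushed it in with the shut fingers until the buffer was pressed about 8 mm at 5–6 N, backed off slowly and lifted the gripper clear.

**Last checks:** The final side picture shows the box resting back against the flap, which looks fully up. The force readings at the end were only noise, and the gripper was about 0.1 m clear of the box.

**What failed or disagreed:**
- **Refused call:** My first two move calls were refused because some keys were missing; the arm did not move.
- **Missed grasps:** My first two grasps missed because the real finger tips sit about 25 mm higher than the reported tool position. On the second, the fingers closed on the box's top at about 7 N. The box did not move, and I corrected for the offset afterwards.
- **Picture budget:** I viewed 15 pictures against the budget of 10, mainly because of the missed grasps.

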